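# Fetch the brass pot from behind the bottle and scoop into its foam cutout

### The arm

A 6-joint arm with a two-finger parallel gripper is mounted at the origin on a cart in front of the work surface, level with it; the furniture and walls round the work are solid. World frame = base frame: x ahead of the robot, y to its left, z up, the work surface at z = 0. Lengths are in mm, angles in degrees, forces in N, time in s.
With the tool pointing down it reaches from about 325 to 750 mm from the base axis. Payload 7.6 kg.
Tool frame: the origin (TCP) lies between the finger pads; the fingertips stand 14 mm ahead of it and the grasp point (between the pads) lies 5 mm behind it (r.nose_length is the distance from the TCP to the fingertips, in mm); z points along the fingers, y is the line along which they close (so a half turn about z gives the same grasp; the last joint's range is limited). The gripper opens to 85 mm and grips with 20 to 120 N. Pads are 22 mm wide; open, the fingers measure 114 mm over their backs; the gripper's body (76 mm by 85 mm) begins 54 mm behind the grasp point. The pads swing forward as they close: fully open they stand 13 mm farther back than shut.
Start: joints at [65.644, 2.991, 80.254, -0, 96.75, -4.028], TCP at [182.372, 492.329, 218.023] pointing down, gripper open.
Joint ranges: [-166.34, 166.34], [-52.06, 124.39], [6.96, 135.62], [-60.46, 240.46], [14.63, 156.25], [-167.68, 167.68]. Speed limits (degrees/s): [147.25, 147.25, 172.46, 180, 180, 180].

### API

Orientations are given as [roll, pitch, yaw] about the fixed x, y, z axes, in that order (R = Rz(yaw) Ry(pitch) Rx(roll)).
In Python, from plant import status, optics, r, models gives the robot as it stands.
- The arm moves only by the tool play_rows, never from a script. Its argument "series" is a list of rows, each a list of 7 numbers: the shift along the tool's x, y, z scaled (see below), then the turn, a rotation vector about the tool's x, y, z scaled (see below), then the opening, from -1 (shut) to 1 (fully open). In form: [[x, y, z, wx, wy, wz, hand], ...]. A call has exactly 10 rows; each row is the pose to reach, as a shift and turn from the pose commanded when the call began, along the tool's axes at that moment; what a row does not reach only later rows make up. The controller multiplies each number of a shift by 1 m and each number of a turn by 60 degrees. A row lasts 1/10 s, in which the tool goes at most 50 mm and 8.59 degrees, less where a joint would pass 70% of its speed; a pose out of reach is approached as far as the arm can. A call with a number of a shift or a turn outside -1 to 1 is refused whole. A call with a gripper value outside its range is refused whole. The fingers move at their own pace and stop on an object; "squeeze" is the grip in N (left out, the last holds). Time passes only in rows, so rows that repeat a pose let the fingers close, or fill a call up. It gives the time, the measured TCP pose, the force, the opening and the grip force at its end, in the units of the state.
- status.get_state(): the state, without advancing time (a new reading comes with each control period).
- optics.snapshot(name): name is "scene" or "top" or "wrist"; returns the picture (420x560x3 uint8, red, green, blue); there is no depth.
- optics.camera_model(name): a dict with "fovy" (degrees; the focal length in pixels is half the picture's height over the tangent of half this angle, whatever the lens; pixels are square), "cx", "cy" (the principal point, pixels), "k1" (the pictures are not rectified: a ray, as slopes to the right and down, at radius r is drawn at 1 + k1 r^2 times it, then the intrinsics apply), "view" (4x4, takes a point from world to camera coordinates). Camera axes: x right, y up, looking along -z (the intrinsics and any distortion apply to the point x, -y, -z); pixel columns grow to the right and rows downward; lengths in mm; the calibration is good to about 2 mm. A picture is of the moment at which its call begins: read the wrist's pose just before it. camera_model takes no time and is no camera call; for the wrist camera it gives the pose at the moment of the call.
- r.hand_in(): hands the job in; it is judged then, once.
Trained networks look in the newest picture that a camera, given by its name, has taken for a name from the list of things; names that differ only in an ending like _2 or _b are one class to them, and where a whole thing is asked for, a point or a joint stands for the part that bears it (a point fixed in the world has none). Each returns a list of dicts, best first, with "confidence" (0 to 1); they miss things now and then, are a little off and sometimes report something else, mostly with a low value. They report only what shows in the picture. A call takes as long as a camera call. They do not tell look-alikes from the thing itself.
- models.cut_out(camera, name): "pixels" (420x560 bool, what is visible of it) and "point" ([column, row] in pixels, amid what is visible of it).
- models.place_of(camera, name): "point" ([column, row] in pixels: a listed point, or the origin of a listed thing).
The state is a dict: "time_s": time; "qpos": joint angles; "qd": joint speeds; "tau": joint torques, N m; "tcp_pos": TCP position; "tcp_rot": TCP orientation; "force": force on the tool from outside, world axes, zero at the start; "wrist_torque": the same for the moment, N m; "opening": finger opening in mm; "gripper_force": force on a finger pad.
Only numpy, scipy, OpenCV 4.12 (cv2) and the standard library are available. Lean on these libraries where they do the work, as an engineer would, in place of code of your own. Each camera call takes 0.05 s, during which the arm holds its last target. There are 200 camera calls.

### The job

The small brass pot is stuck behind the bottle and the steel scoop on the wooden stand. First stand the bottle and the scoop aside, both upright on the cork mat, then set the pot upright and fully home in the empty round cutout that fits it in the foam insert, and after that stand the bottle and the scoop back upright, each on the white ring it came from. Leave the sorting dish and the hammer alone.

Things in the scene. Friction and masses are not known exactly. Their poses are not given: they have to be found in the camera images.
- bottle: Squat whitish bottle with a black cap. Round body 63 mm across up to 78 mm high, cap 44 mm across, 94 mm high in all, 0.12 kg. Grip the body. Origin: centre of its underside, z up. It starts on one of the two white rings of the stand, at most 3 mm off its centre.
- scoop: Hollow grey steel scoop standing on end, oval: 43 mm along its x, 54 mm along its y. Its slanting rim is 68 mm high on the -y side and 37 mm on the +y side; at the +x and -x walls it is at least 50 mm high. 0.09 kg; grip across x. Origin: centre of its underside, z up. It starts on the other white ring, its x within 0.3 rad of the stand's x, at most 3 mm off centre.
- pot: Small round brass pot with its lid shut (the lid does not move here), 31 mm across and 34 mm high, 0.06 kg. Origin: centre of its underside, z up. It starts upright on the stand, behind and between the bottle and the scoop, about 60 mm from either's centre.
- stand: Fixed low wooden stand (a solid riser), 130 mm (x) by 190 mm (y), its top 56 mm above its origin, with a lip 12 mm higher than the board at the far (+x) edge and both sides. Two white rings 84 mm across are painted on it, centres at (-20, +46) and (-20, -46) mm; the pot starts near (20, 0) mm. Origin: centre of its underside; z up, +x away from the robot.
- mat: Fixed bare cork mat on a plywood board, 180 mm (x) by 115 mm (y), its top 38 mm above its origin: the side area. There is room for the bottle and the scoop one behind the other along its x, for instance 42 mm either side of its middle. Origin: centre of its underside, z up.
- foam_insert: Fixed black foam insert in a grey case, 158 mm (x) by 118 mm (y), its top 42 mm above its origin. It has four cutouts 14 mm deep: two long ones already filled by a blue lighter and a wooden-handled graver (these stand up to 8 mm proud), an empty round one 23 mm across (too small) and the empty round one 43 mm across for the pot. Origin: centre of its underside, z up.
- pot_cutout (a point): Centre of the floor of the 43 mm round cutout, at (43, 22, 28) mm in the foam insert's frame. The foam's top is 14 mm above this point, so the seated pot stands 20 mm proud. Axes as the foam insert's.
- dish: White stacking sorting dish with small gold parts in it, 63 mm across, 22 mm high, on the counter to the right of the stand, near its front; a bystander, loose. Origin: centre of its underside.
- tablet: Fixed tablet screen standing upright on the counter at the front left corner, always in the same place; an obstacle 0.26 m high to pass above or round. It fills about x 0.28 to 0.47, y 0.22 to 0.47 m in the world. Origin: on the counter under it.
- hammer: Small brass-headed hammer, wooden handle, 200 mm long along its y, 42 mm wide, 20 mm high, lying on the counter at the front right; a bystander, loose. Origin: centre of its underside.
Not all that is in view belongs to the job. Leave any orange look-alike of the bottle alone.

How it is judged (in metres and radians):
On the way, in this order (a step that is already met when the one before it is completed fails the run):
1. bottle and scoop both stand released on the cork mat (x of bottle in the frame of mat between -0.09 and 0.09 m and y of bottle in the frame of mat between -0.0575 and 0.0575 m and z of bottle in the frame of mat between 0.032 and 0.044 m and angle between each of bottle, scoop's own z axis and vertical below 0.2 rad and x of scoop in the frame of mat between -0.09 and 0.09 m and y of scoop in the frame of mat between -0.0575 and 0.0575 m and z of scoop in the frame of mat between 0.032 and 0.044 m and contact force between each of bottle, scoop and the fingers below 0.3 N), for 0.2 s.
2. the pot is home in its cutout and released, while bottle and scoop still stand on the mat (horizontal distance between pot and pot_cutout below 0.01 m and z of pot in the frame of pot_cutout below 0.004 m and angle between pot's own z axis and vertical below 0.15 rad and contact force between pot and the fingers below 0.3 N and x of bottle in the frame of mat between -0.09 and 0.09 m and y of bottle in the frame of mat between -0.0575 and 0.0575 m and z of bottle in the frame of mat between 0.032 and 0.044 m and angle between each of bottle, scoop's own z axis and vertical below 0.2 rad and x of scoop in the frame of mat between -0.09 and 0.09 m and y of scoop in the frame of mat between -0.0575 and 0.0575 m and z of scoop in the frame of mat between 0.032 and 0.044 m), for 0.2 s.
At the end, for the whole second after the job is handed in: The pot is upright in the 43 mm cutout, within 10 mm of its centre and at most 4 mm above its floor; the bottle and the scoop stand upright on the stand, each within 18 mm of where it stood at the start; all at rest (horizontal distance between pot and pot_cutout below 0.01 m and z of pot in the frame of pot_cutout below 0.004 m and angle between pot's own z axis and vertical below 0.15 rad and linear speed of each of pot, bottle, scoop below 0.02 m/s and distance of each of bottle, scoop from where it was at the start of the episode below 0.018 m and angle between each of bottle, scoop's own z axis and vertical below 0.12 rad); the robot touches nothing.
It fails at once if the sorting dish was moved by more than 20 mm (distance of dish from where it was at the start of the episode above 0.02 m).
It fails at once if the hammer was moved by more than 20 mm (distance of hammer from where it was at the start of the episode above 0.02 m).
It also fails if it takes over 144 s, if anything falls off the work surface, if the arm or the gripper's body presses on something with over 40 N, if the wrist force passes 120 N, or if a joint passes its speed limit or range.

## Working session

There is one attempt and no reset: what is moved stays moved. The work goes in short steps, Python scripts to look and compute and a tool call to move; the robot and the scene stay as the last step left them, time stands still between calls to the robot, and variables do not carry over. Pictures are saved under pics/ and viewed, at most 14 in all, crops included, and the job is handed in when it is done.

Besides the shell and the picture viewer there is one more tool, called after "Emit:" by a JSON object that holds its "method" and its "body", one argument or row to a line. play_rows: Moves the arm, as the interface text tells. Shifts and turns lie within -1 to 1; 1 stands for 1 m of shift or 60 degrees of turn. Its arguments: {"type":"object","properties":{"series":{"type":"array"},"squeeze":{"type":"number"}},"required":["series"]}

```bash
ls; mkdir -p pics; cat > h.py <<'E'
import numpy as np, cv2
from plant import status, optics, r, models
def K(m):
    f=210/np.tan(np.radians(m['fovy'])/2); return f
def ray(m,uv):
    f=K(m); d=np.array([(uv[0]-m['cx'])/f,(uv[1]-m['cy'])/f])
    s=d.copy()
    for _ in range(20): s=d/(1+m['k1']*(s@s))
    V=np.array(m['view']); R=V[:3,:3]; o=-R.T@V[:3,3]
    v=R.T@np.array([s[0],-s[1],-1]); return o,v/np.linalg.norm(v)
def proj(m,p):
    V=np.array(m['view']); c=V[:3,:3]@np.array(p,float)+V[:3,3]
    s=np.array([c[0],-c[1]])/-c[2]; s=s*(1+m['k1']*(s@s)); return s*K(m)+[m['cx'],m['cy']]
def atz(m,uv,z):
    o,v=ray(m,uv); return o+v*(z-o[2])/v[2]
def tri(obs):
    A=np.zeros((3,3));b=np.zeros(3)
    for m,uv in obs:
        o,v=ray(m,uv);P=np.eye(3)-np.outer(v,v);A+=P;b+=P@o
    x=np.linalg.solve(A,b)
    return x,[np.round(proj(m,x)-uv,1) for m,uv in obs]
def save(n,fn):
    im=optics.snapshot(n); cv2.imwrite('pics/'+fn,im[:,:,::-1]); return im
E
python3 - <<'E'
from h import *
for n in ('scene','top'):
    save(n,n+'0.png'); m=optics.camera_model(n)
    print(n,m['fovy'],m['k1'],np.round(np.array(m['view']),3).tolist())
M={n:optics.camera_model(n) for n in('scene','top')}
for t in 'bottle scoop pot stand mat foam_insert pot_cutout dish hammer'.split():
    o=[]
    for n in('scene','top'):
        L=models.place_of(n,t)
        print(t,n,[(np.round(x['point']).tolist(),round(x['confidence'],2)) for x in L[:3]])
        if L:o.append((M[n],np.array(L[0]['point'])))
    if len(o)==2:
        x,e=tri(o);print('   ',np.round(x,1),e)
print(status.get_state())
E
```

```text
pics
scene 43.403129728429946 -0.09318135189018 [[0.477, -0.879, -0.006, -274.247], [0.567, 0.303, 0.766, -312.372], [-0.671, -0.369, 0.643, -1243.502], [0.0, 0.0, 0.0, 1.0]]
top 57.33375149942356 -0.09826072035259913 [[-0.001, -1.0, 0.005, -51.523], [0.977, -0.0, 0.212, -490.126], [-0.212, 0.005, 0.977, -1196.108], [0.0, 0.0, 0.0, 1.0]]
bottle scene [([407.0, 234.0], 0.79), ([278.0, 229.0], 0.72), ([228.0, 208.0], 0.43)]
bottle top [([373.0, 169.0], 0.9), ([280.0, 226.0], 0.83), ([384.0, 261.0], 0.35)]
    [ 645.9 -385.6   13.1] [array([ 0.8, -0.3]), array([-0.6,  0.4])]
scoop scene [([300.0, 246.0], 0.96)]
scoop top [([304.0, 228.0], 0.68)]
    [ 435.2 -142.5   35. ] [array([ 0.7, -0.1]), array([-0.5,  0.3])]
pot scene [([293.0, 221.0], 0.57)]
pot top [([289.0, 214.0], 0.53)]
    [477.3 -94.2  71.3] [array([-0.6,  0.1]), array([ 0.5, -0.3])]
stand scene [([291.0, 245.0], 0.77)]
stand top [([294.0, 226.0], 0.82)]
    [ 445.7 -110.1   12.5] [array([ 1. , -0.2]), array([-0.7,  0.5])]
mat scene [([398.0, 278.0], 0.88)]
mat top [([383.0, 218.0], 0.74)]
    [ 478.2 -415.5   -0.5] [array(
[... 660 characters left out ...]
5,  0.1]), array([ 0.3, -0.2])]
{'time_s': 1.0, 'qpos': array([ 6.56440767e+01,  2.98763132e+00,  8.02543628e+01, -9.86757164e-04,
        9.67498288e+01, -4.02775674e+00]), 'qd': array([-0.02315327,  0.08448869, -0.00762013, -0.02795523, -0.06557404,
        0.0716757 ]), 'tau': array([-1.09972807e-03, -3.81552207e+01, -3.60305536e+01, -1.26631567e-04,
        2.40863919e-04, -9.30466030e-06]), 'tcp_pos': array([182.37275887, 492.32526581, 218.05121289]), 'tcp_rot': array([1.79991912e+02, 1.55183744e-03, 1.59671717e+02]), 'force': array([-0.15508466,  0.35001029,  0.24507103]), 'wrist_torque': array([ 0.02553067,  0.04599572, -0.00556142]), 'gripper_force': 0.0, 'opening': 85.2352473523764}
```

View pics/scene0.png

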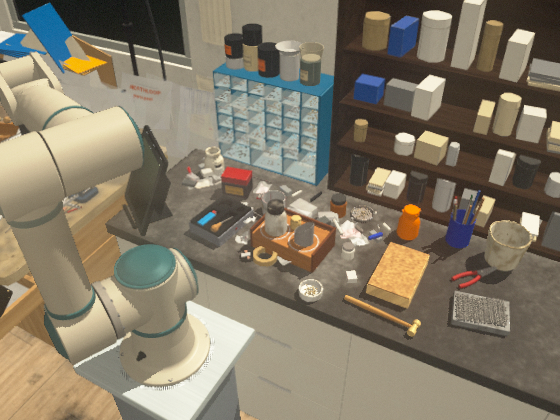

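View pics/top0.png

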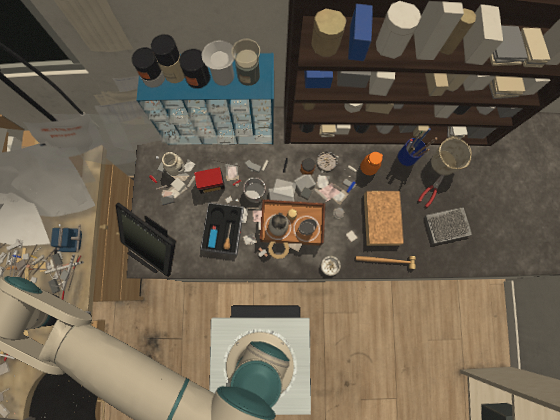

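The scene view shows the stand with bottle (278,229), scoop (300,246) and pot (~293,221). The foam insert is at (224,226) and the mat at (398,278). The orange look-alike is at (407,234), and the dish at (311,290) and hammer (380,315) are clear of the job. The detector's top "bottle" hit is the orange one, so I'll ignore it.

```bash
cat >> h.py <<'E'
from scipy.spatial.transform import Rotation as Ro
def go(p,yaw,p0=None,rpy0=None):
    s=status.get_state(); p0=s['tcp_pos'] if p0 is None else p0
    R0=Ro.from_euler('xyz',s['tcp_rot'] if rpy0 is None else rpy0,degrees=True); R1=Ro.from_euler('xyz',[180,0,yaw],degrees=True)
    d=R0.inv().apply(np.array(p)-p0)/1000; w=(R0.inv()*R1).as_rotvec(degrees=True)/60
    print(np.round(d,4).tolist(),np.round(w,4).tolist())
E
python3 - <<'E'
from h import *
s=status.get_state(); m=optics.camera_model('wrist'); V=np.array(m['view']); o=-V[:3,:3].T@V[:3,3]
R=Ro.from_euler('xyz',s['tcp_rot'],degrees=True)
print(m['fovy'],R.inv().apply(o-s['tcp_pos']),R.inv().apply(-V[2,:3]),R.inv().apply(V[0,:3]))
M={n:optics.camera_model(n) for n in('scene','top')}
for a,b,c in (('bottle',(278,229),(280,226)),('hole_bottle_2nd',(278,229),(279.,228))): print(tri([(M['scene'],np.array(b)),(M['top'],np.array(c))]))
go([400,-105,420],100); go(s['tcp_pos']+[0,0,200],159)
E
```

```text
71.50951008075943 [ 8.11818840e+01  5.75640300e-02 -1.57355169e+02] [-3.17383217e-01 -9.45695736e-04  9.48296894e-01] [6.63964474e-04 9.99999036e-01 1.21947674e-03]
(array([441.25136068, -65.3317376 ,  58.26412773]), [array([-0.6,  0.1]), array([ 0.4, -0.3])])
(array([436.02891456, -64.65747231,  61.4225385 ]), [array([-1.7,  0.3]), array([ 1.2, -0.9])])
[-0.4116, -0.4845, -0.202] [0.0001, -0.0, 0.9945]
[-0.0, 0.0, -0.2] [0.0001, 0.0, 0.0112]
```

Emit:
{"method": "play_rows", "body": {
  "series": [
    [0,0,-0.05,0,0,0,1],
    [0,0,-0.1,0,0,0,1],
    [0,0,-0.15,0,0,0,1],
    [0,0,-0.2,0,0,0,1],
    [-0.03,-0.04,-0.2,0,0,0.12,1],
    [-0.06,-0.07,-0.2,0,0,0.25,1],
    [-0.09,-0.1,-0.2,0,0,0.38,1],
    [-0.12,-0.14,-0.2,0,0,0.5,1],
    [-0.15,-0.18,-0.2,0,0,0.63,1],
    [-0.18,-0.22,-0.2,0,0,0.75,1]
  ]
}}

```text
time_s: 2.0
tcp_pos: [274.6, 221.7, 418.1]
tcp_rot: [180.0, -0.0, 114.4]
force: [0.8, 0.2, -0.0]
opening: 85.3
gripper_force: 0.0
```

```bash
python3 - <<'E'
from h import *
print(status.get_state()['tcp_pos']);go([430,-105,400],90)
E
```

```text
[274.64293356 221.7006944  418.05887803]
[-0.3617, 0.0065, 0.018] [0.0007, -0.0002, 0.4067]
```

Emit:
{"method": "play_rows", "body": {
  "series": [
    [-0.045,0,0,0,0,0.05,1],
    [-0.09,0,0,0,0,0.1,1],
    [-0.135,0,0,0,0,0.15,1],
    [-0.18,0,0,0,0,0.2,1],
    [-0.225,0,0,0,0,0.25,1],
    [-0.27,0.002,0.01,0,0,0.3,1],
    [-0.315,0.004,0.018,0,0,0.35,1],
    [-0.362,0.006,0.018,0,0,0.407,1],
    [-0.362,0.006,0.018,0,0,0.407,1],
    [-0.362,0.006,0.018,0,0,0.407,1]
  ]
}}

```text
time_s: 3.0
tcp_pos: [431.4, -103.6, 399.5]
tcp_rot: [-179.9, -0.0, 90.2]
force: [-0.5, -0.1, 0.7]
opening: 85.5
gripper_force: 0.0
```

```bash
cat >> h.py <<'E'
def look(names,fn,fnsave=True):
    m=optics.camera_model('wrist'); im=save('wrist',fn); out={}
    for t in names:
        L=models.place_of('wrist',t); C=models.cut_out('wrist',t)
        print(t,[(np.round(x['point'],1).tolist(),round(x['confidence'],2)) for x in L[:3]],[(np.round(x['point'],1).tolist(),round(x['confidence'],2),int(x['pixels'].sum())) for x in C[:2]])
        out[t]=(L,C)
    return m,out
E
python3 - <<'E'
from h import *
import pickle
m,o=look(['bottle','scoop','pot','stand'],'w1.png')
pickle.dump((m,o),open('w1.pkl','wb'))
for t,z in (('bottle',56),('scoop',56),('pot',56),('stand',0)):
    for x in o[t][0][:2]: print(t,np.round(atz(m,x['point'],z),1))
E
```

```text
bottle [([287.7, 130.8], 0.94), ([381.2, 283.1], 0.59)] [([287.4, 133.9], 0.98, 1350), ([298.8, 151.7], 0.66, 6728)]
scoop [([281.2, 186.0], 0.64)] [([283.6, 191.0], 0.74, 834), ([306.3, 156.7], 0.29, 275)]
pot [([307.7, 158.7], 0.86), ([234.4, 292.3], 0.39)] [([307.3, 158.4], 0.81, 334)]
stand [([291.1, 153.1], 0.86)] [([296.5, 151.9], 0.57, 6698), ([233.8, 304.0], 0.54, 623)]
bottle [444.5 -57.9  56. ]
bottle [ 634.1 -351.1   56. ]
scoop [ 434.1 -152.9   56. ]
pot [ 479.4 -104.3   56. ]
pot [ 341.1 -373.8   56. ]
stand [ 452.9 -103.     0. ]
```

View pics/w1.png

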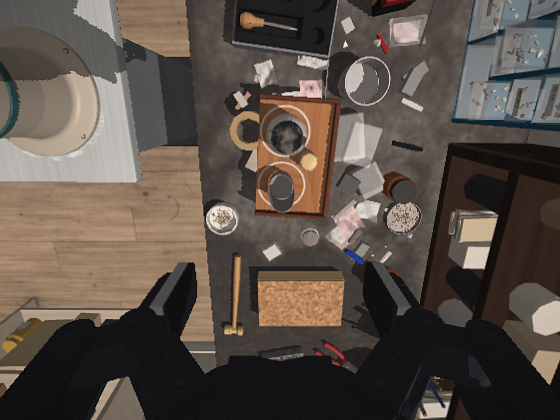

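The wrist view shows the bottle at (288,131), the pot at (308,160) and the scoop at (282,186), with the mat at (300,300). The dish is clear at (222,217). I'll go lower over the bottle.

```bash
python3 - <<'E'
from h import *
import pickle
m,o=pickle.load(open('w1.pkl','rb'))
M={n:optics.camera_model(n) for n in('scene','top')}
for t,b,c in (('bottle',(278,229),(280,226)),('scoop',(300,246),(304,228)),('pot',(293,221),(289,214))):
    x,e=tri([(m,np.array(o[t][0][0]['point'])),(M['scene'],np.array(b)),(M['top'],np.array(c))]); print(t,np.round(x,1),e)
go([442,-60,235],90)
E
```

```text
bottle [443.9 -62.2  53.9] [array([-0.4,  2.6]), array([-1.1,  0.4]), array([-0.6, -0.9])]
scoop [ 433.1 -147.2   41. ] [array([-0.6, -5.1]), array([ 2.1, -1.2]), array([1.5, 1.1])]
pot [476.5 -96.7  75.1] [array([-0.6, -2.7]), array([ 0.2, -0.3]), array([ 1.3, -0.1])]
[0.0424, 0.0109, 0.1653] [0.0007, 0.0001, 0.0051]
```

Emit:
{"method": "play_rows", "body": {
  "series": [
    [0.01,0,0.04,0,0,0,1],
    [0.02,0.005,0.08,0,0,0,1],
    [0.03,0.01,0.12,0,0,0,1],
    [0.042,0.01,0.16,0,0,0,1],
    [0.042,0.011,0.165,0,0,0.005,1],
    [0.042,0.011,0.165,0,0,0.005,1],
    [0.042,0.011,0.165,0,0,0.005,1],
    [0.042,0.011,0.165,0,0,0.005,1],
    [0.042,0.011,0.165,0,0,0.005,1],
    [0.042,0.011,0.165,0,0,0.005,1]
  ]
}}

```text
time_s: 4.45
tcp_pos: [442.4, -61.2, 235.9]
tcp_rot: [179.9, 0.0, 89.9]
force: [-0.1, 0.4, -0.1]
opening: 85.5
gripper_force: 0.0
```

```bash
python3 - <<'E'
from h import *
import pickle
m,o=look(['bottle','scoop','pot'],'w2.png')
pickle.dump((m,o),open('w2.pkl','wb'))
m1,o1=pickle.load(open('w1.pkl','rb'))
for t,z in (('bottle',56),('scoop',56),('pot',56)):
    print(t,np.round(atz(m,o[t][0][0]['point'],z),1))
    x,e=tri([(m,np.array(o[t][0][0]['point'])),(m1,np.array(o1[t][0][0]['point']))]); print(t,np.round(x,1),e)
print(status.get_state()['tcp_pos'])
E
```

```text
bottle [([278.2, 181.0], 0.98)] [([433.8, 402.4], 0.89, 786), ([278.5, 190.7], 0.71, 3514)]
scoop [([272.0, 249.2], 0.9)] [([274.4, 267.7], 0.58, 2165)]
pot [([308.5, 214.1], 0.62)] [([311.6, 222.7], 0.7, 580)]
bottle [441.3 -61.9  56. ]
bottle [442.6 -55.8  81.8] [array([1.1, 0.2]), array([-0.8, -0.1])]
scoop [ 433.2 -151.7   56. ]
scoop [ 433.6 -153.8   52. ] [array([0.4, 0.1]), array([-0.3, -0. ])]
pot [ 478.6 -103.7   56. ]
pot [ 479.3 -104.8   53.1] [array([ 0.3, -0. ]), array([-0.2,  0. ])]
[442.11149402 -60.89228823 234.99804007]
```

View pics/w2.png

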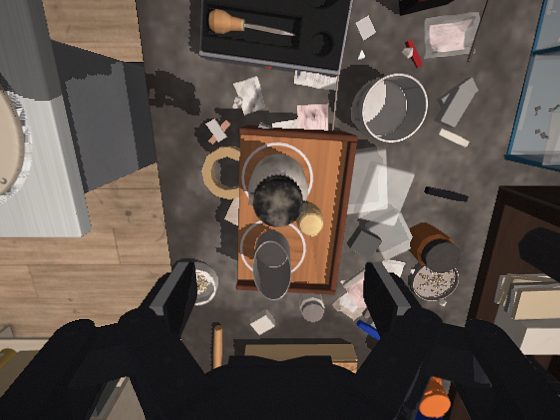

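The closer view has the bottle centred below the hand at (278,181), the scoop at (272,249) and the pot at (308,214), with base heights of about 56 mm. Next I'll grasp the bottle.

Emit:
{"method": "play_rows", "body": {
  "series": [
    [0,0,0.03,0,0,0,1],
    [0,0,0.06,0,0,0,1],
    [0,0,0.09,0,0,0,1],
    [0,0,0.115,0,0,0,1],
    [0,0,0.132,0,0,0,1],
    [0,0,0.132,0,0,0,1],
    [0,0,0.132,0,0,0,1],
    [0,0,0.132,0,0,0,-1],
    [0,0,0.132,0,0,0,-1],
    [0,0,0.132,0,0,0,-1]
  ],
  "squeeze": 40
}}

```text
time_s: 5.8
tcp_pos: [441.9, -61.0, 104.6]
tcp_rot: [-180.0, 0.0, 90.0]
force: [-9.6, 0.5, 15.7]
opening: 44.8
gripper_force: 38.7
```

Emit:
{"method": "play_rows", "body": {
  "series": [
    [0,0,0,0,0,0,-1],
    [0,0,0,0,0,0,-1],
    [0,0,0,0,0,0,-1],
    [0,0,0,0,0,0,-1],
    [0,0,-0.02,0,0,0,-1],
    [0,0,-0.05,0,0,0,-1],
    [0,0,-0.09,0,0,0,-1],
    [0,0,-0.13,0,0,0,-1],
    [0,0,-0.15,0,0,0,-1],
    [0,0,-0.15,0,0,0,-1]
  ]
}}

```text
time_s: 6.8
tcp_pos: [443.3, -61.2, 256.6]
tcp_rot: [179.6, 0.1, 90.0]
force: [0.3, -0.8, -1.6]
opening: 44.8
gripper_force: 37.8
```

```bash
python3 - <<'E'
from h import *
s=status.get_state(); print(s['tcp_pos'],s['tcp_rot'],s['opening'],s['gripper_force'])
# mat: corners from top camera & scene via cut_out
m=optics.camera_model('wrist'); optics.snapshot('wrist')
M={n:optics.camera_model(n) for n in('scene','top')}
for n in M:
    optics.snapshot(n); L=models.cut_out(n,'mat'); P=L[0]['pixels']; print(n,L[0]['confidence'],P.sum(),L[0]['point'])
    ys,xs=np.nonzero(P); W=np.array([atz(M[n],(x,y),38) for x,y in zip(xs,ys)])[:,:2].astype(np.float32)
    print(cv2.minAreaRect(W), np.round(W.mean(0)))
    for t in('mat','stand','foam_insert'):
        print(t,[np.round(atz(M[n],x['point'],0)) for x in models.place_of(n,t)[:1]])
E
```

```text
[443.28830712 -61.15703153 256.58457762] [1.79613199e+02 7.94509771e-02 8.99534176e+01] 44.81505883364943 37.762795572780306
scene 0.89 2531 [398.7, 275.6]
((459.35113525390625, -415.3964538574219), (210.43006896972656, 116.2326889038086), 0.6687250137329102) [ 454. -416.]
mat [array([ 473., -406.,    0.])]
stand [array([ 459., -108.,    0.])]
foam_insert [array([437., 121.,   0.])]Traceback (most recent call last):
  File "<stdin>", line 7, in <module>
IndexError: list index out of range
```

An opening of 44.8 mm means the fingers hold the cap, not the body, so I'll look.

```bash
python3 - <<'E'
from h import *
a=save('wrist','a.png'); b=save('scene','b.png'); 
c=cv2.resize(b[150:330,170:450],None,fx=1.5,fy=1.5)
d=cv2.resize(a,(370,270)); cv2.imwrite('pics/w3.png',np.hstack([c,d])[:,:,::-1])
E
```

```text
(no output)
```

View pics/w3.png

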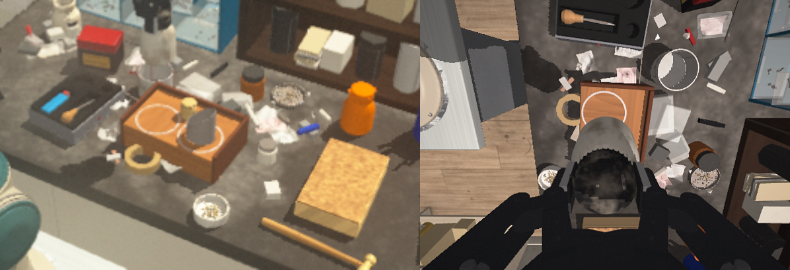

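```bash
python3 - <<'E'
from h import *
s=status.get_state(); m=optics.camera_model('scene'); im=optics.snapshot('scene')
for x in models.cut_out('scene','bottle')[:3]:
    ys,xs=np.nonzero(x['pixels']); print(x['confidence'],xs.min(),xs.max(),ys.min(),ys.max())
th=np.linspace(0,6.28,60)
for zb in range(150,220,10):
    P=np.array([proj(m,[443.3+31.5*np.cos(t),-61+31.5*np.sin(t),zb]) for t in th]); T=proj(m,[443,-61,zb+78])
    print(zb,P.min(0).round(),P.max(0).round(),T.round())
c=im[130:290,190:390].copy()
v=cv2.resize(c,None,fx=4,fy=4,interpolation=cv2.INTER_CUBIC)
def dr(p,col):
    q=(np.array(proj(m,p))-[190,130]+.5)*4; cv2.circle(v,tuple(int(t) for t in q),3,col,-1)
a=np.radians(-5); R=np.array([[np.cos(a),-np.sin(a)],[np.sin(a),np.cos(a)]])
# stand centre from wrist rays at the respective height
for zt,col in((56,(255,0,0)),(30,(0,255,0))):
    for k in (zt,0):
      for dx in(-65,65):
        for dy in(-95,95): 
            q=np.array([459,-107])+R@[dx,dy]; dr([q[0],q[1],k if k else 0],col)
cv2.imwrite('pics/w4.png',v[:600,:800,::-1])
E
```

```text
0.97 263 286 154 193
0.97 397 418 205 239
0.62 250 335 204 271
150 [264. 195.] [288. 210.] [276. 179.]
160 [264. 193.] [288. 207.] [276. 176.]
170 [264. 190.] [288. 204.] [276. 173.]
180 [264. 187.] [288. 201.] [276. 170.]
190 [264. 184.] [288. 198.] [276. 167.]
200 [264. 181.] [288. 195.] [276. 163.]
210 [264. 178.] [288. 192.] [275. 160.]
```

View pics/w4.png

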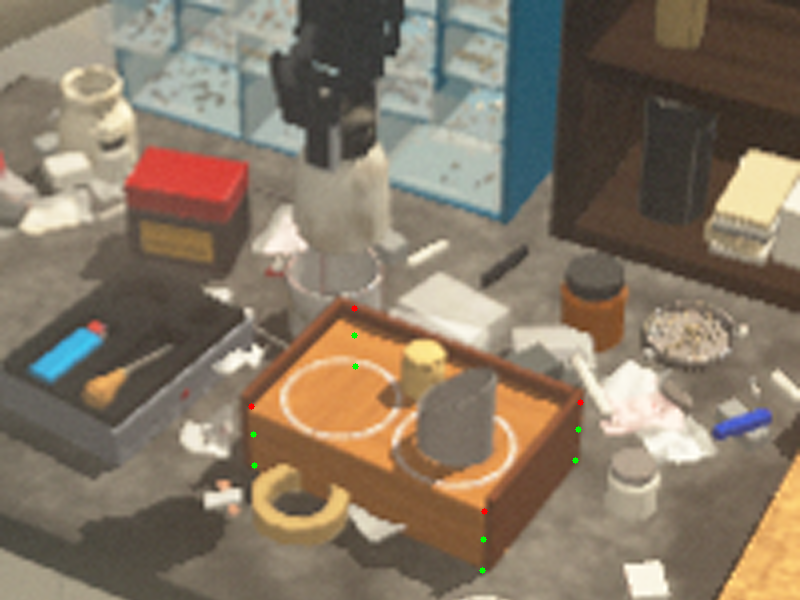

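The corner overlay matches z=56 and a stand yaw of about -5°. The bottle's underside in the hand is at about 207, roughly 50 mm below the TCP, so the grip sits on its narrow upper part. It is upright and firm, so I'll carry it on.

```bash
python3 - <<'E'
from h import *
go([480,-237,250],38)
go([515,-413,200],0,np.array([480,-237,250]),[180,0,38])
E
```

```text
[-0.1761, 0.0381, 0.0027] [-0.0004, 0.0, 0.8659]
[-0.0808, 0.1602, 0.05] [0.0, -0.0, 0.6333]
```

Emit:
{"method": "play_rows", "body": {
  "series": [
    [-0.01,0.003,0,0,0,0.08,-1],
    [-0.03,0.006,0,0,0,0.18,-1],
    [-0.05,0.01,0,0,0,0.28,-1],
    [-0.07,0.015,0,0,0,0.38,-1],
    [-0.09,0.02,0,0,0,0.48,-1],
    [-0.11,0.024,0,0,0,0.58,-1],
    [-0.13,0.028,0,0,0,0.68,-1],
    [-0.15,0.033,0,0,0,0.77,-1],
    [-0.17,0.037,0,0,0,0.84,-1],
    [-0.176,0.038,0,0,0,0.866,-1]
  ]
}}

```text
time_s: 8.4
tcp_pos: [479.9, -238.3, 252.4]
tcp_rot: [-180.0, 0.0, 37.8]
force: [0.8, -0.6, -1.6]
opening: 44.7
gripper_force: 37.6
```

Emit:
{"method": "play_rows", "body": {
  "series": [
    [-0.01,0.02,0,0,0,0.1,-1],
    [-0.02,0.04,0,0,0,0.2,-1],
    [-0.03,0.06,0,0,0,0.3,-1],
    [-0.042,0.085,0,0,0,0.4,-1],
    [-0.055,0.11,0,0,0,0.5,-1],
    [-0.068,0.135,0,0,0,0.58,-1],
    [-0.077,0.152,0,0,0,0.62,-1],
    [-0.081,0.16,0,0,0,0.633,-1],
    [-0.081,0.16,0,0,0,0.633,-1],
    [-0.081,0.16,0,0,0,0.633,-1]
  ]
}}

```text
time_s: 9.4
tcp_pos: [514.8, -412.0, 253.0]
tcp_rot: [-180.0, -0.0, 0.1]
force: [-0.9, -0.0, -1.4]
opening: 44.0
gripper_force: 37.7
```

```bash
python3 - <<'E'
from h import *
s=status.get_state(); print(s['tcp_pos'],s['tcp_rot'],s['opening'],s['gripper_force'])
m,o=look(['mat'],'w5.png')
n=optics.camera_model('scene'); im=save('scene','s5.png'); mt=models.cut_out('scene','mat'); b=models.cut_out('scene','bottle')
print([(x['confidence'],np.round(x['point'])) for x in mt+b])
for x in b[:2]:
    ys,xs=np.nonzero(x['pixels']); print(xs.min(),xs.max(),ys.min(),ys.max())
a=im[180:330,330:530]; v=cv2.resize(a,None,fx=3,fy=3,interpolation=cv2.INTER_CUBIC)
for dx in(-90,90):
  for dy in(-57.5,57.5):
    for k in (38,0):
      q=(proj(n,[475+dx,-413+dy,k])-[330,180]+.5)*3; cv2.circle(v,tuple(int(t) for t in q),3,(255,0,0),-1)
w=cv2.imread('pics/w5.png')[:,:,::-1]
v=v[:450,:500]; w=cv2.resize(w[150:420,100:460],(300,225)); pad=np.zeros((v.shape[0],300,3),np.uint8); pad[:225]=w
cv2.imwrite('pics/v5.png',np.hstack([v,pad])[:,:,::-1])
E
```

```text
[ 514.8126511  -411.95913744  253.02697693] [-1.79968960e+02 -1.49449288e-03  1.18584033e-01] 43.97566969554008 37.74747897143243
mat [] [([278.1, 158.9], 0.78, 4930), ([72.1, 245.4], 0.57, 1909)]
[(0.93, array([401., 273.])), (0.77, array([418., 195.])), (0.62, array([407., 225.]))]
402 429 176 217
397 419 214 239
```

View pics/v5.png

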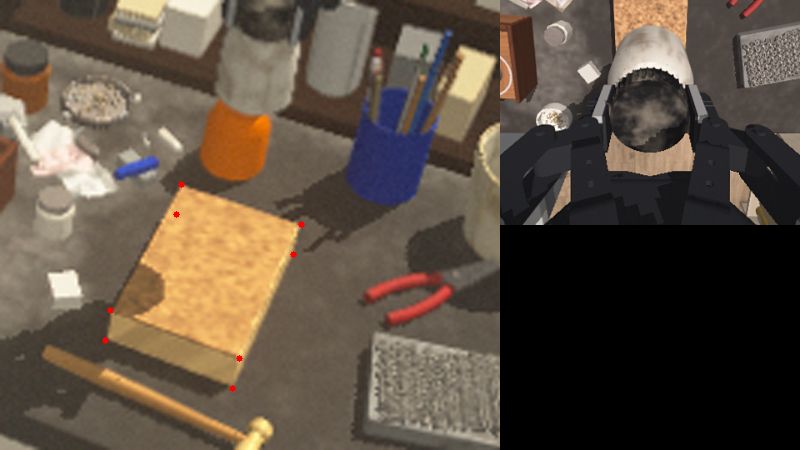

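The mat overlay fits at (475,-413) with yaw about 0. The fingers are on the black cap, so I'll work out the bottle's base height from its lower edge.

```bash
python3 - <<'E'
from h import *
m=optics.camera_model('scene');th=np.linspace(0,6.28,60)
optics.snapshot('scene')
for x in models.cut_out('scene','bottle')[:1]:
    ys,xs=np.nonzero(x['pixels']); print(xs.min(),xs.max(),ys.min(),ys.max())
n=optics.camera_model('top');optics.snapshot('top')
for x in models.cut_out('top','bottle')[:3]:
    ys,xs=np.nonzero(x['pixels']); print('top',x['confidence'],xs.min(),xs.max(),ys.min(),ys.max())
w=optics.camera_model('wrist')
for zb in range(150,220,10):
    P=np.array([proj(m,[515+31.5*np.cos(t),-412+31.5*np.sin(t),zb]) for t in th]); Q=np.array([proj(w,[515+22*np.cos(t),-412+22*np.sin(t),zb+94]) for t in th])
    print(zb,P.max(0).round(1),'wrist cap',Q.min(0).round(),Q.max(0).round())
E
```

```text
398 419 214 239
top 0.84 360 381 152 174
top 0.59 201 242 204 254
150 [422.4 235.9] wrist cap [243. 212.] [313. 275.]
160 [423.  232.9] wrist cap [241. 218.] [315. 284.]
170 [423.7 229.9] wrist cap [239. 224.] [317. 294.]
180 [424.4 226.9] wrist cap [236. 232.] [319. 304.]
190 [425.1 223.8] wrist cap [234. 240.] [322. 317.]
200 [425.7 220.8] wrist cap [230. 250.] [325. 330.]
210 [426.4 217.6] wrist cap [227. 261.] [328. 346.]
```

Emit:
{"method": "play_rows", "body": {
  "series": [
    [0,0,0.03,0,0,0,-1],
    [0,0,0.06,0,0,0,-1],
    [0,0,0.09,0,0,0,-1],
    [0,0,0.12,0,0,0,-1],
    [0,0,0.14,0,0,0,-1],
    [0,0,0.15,0,0,0,-1],
    [0,0,0.155,0,0,0,-1],
    [0,0,0.158,0,0,0,-1],
    [0,0,0.158,0,0,0,-1],
    [0,0,0.158,0,0,0,-1]
  ]
}}

```text
time_s: 10.9
tcp_pos: [515.0, -413.3, 96.3]
tcp_rot: [179.9, -0.1, 0.0]
force: [0.2, -0.2, -0.5]
opening: 44.2
gripper_force: 37.7
```

```bash
python3 - <<'E'
from h import *
m=optics.camera_model('scene');im=save('scene','s6.png')
s=status.get_state(); print(s['tcp_pos'],s['force'])
for x in models.cut_out('scene','bottle')[:2]:
    ys,xs=np.nonzero(x['pixels']); print(xs.min(),xs.max(),ys.min(),ys.max())
th=np.linspace(0,6.28,60)
v=cv2.resize(im[180:330,330:530],None,fx=4,fy=4,interpolation=cv2.INTER_CUBIC)
for zb,col in((38,(255,0,0)),(55,(0,255,0))):
    P=np.array([proj(m,[515+31.5*np.cos(t),-412+31.5*np.sin(t),zb]) for t in th]); print(zb,P.min(0),P.max(0))
    cv2.polylines(v,[((P-[330,180]+.5)*4).astype(int)],True,col)
cv2.imwrite('pics/v6.png',v[:,:,::-1])
E
```

```text
[ 515.02124857 -413.23294364   96.17187074] [-0.09374751  0.08176509 -1.07216612]
394 418 225 263
404 417 218 227
38 [391.80658651 250.75064452] [415.33993191 267.22386982]
55 [392.6471588  246.22805531] [416.36839442 262.68035267]
```

View pics/v6.png

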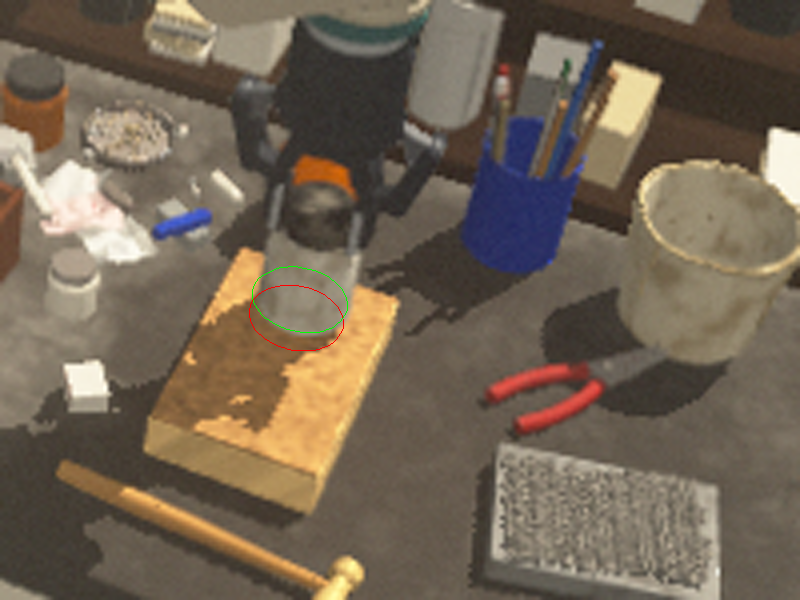

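The bottle is held by its body with the base about 43 mm below the TCP, so the opening reading is simply low. I'll lower it onto the mat.

Emit:
{"method": "play_rows", "body": {
  "series": [
    [0,0,0.003,0,0,0,-1],
    [0,0,0.006,0,0,0,-1],
    [0,0,0.009,0,0,0,-1],
    [0,0,0.01,0,0,0,-1],
    [0,0,0.011,0,0,0,-1],
    [0,0,0.012,0,0,0,-1],
    [0,0,0.012,0,0,0,-1],
    [0,0,0.012,0,0,0,-1],
    [0,0,0.012,0,0,0,-1],
    [0,0,0.012,0,0,0,-1]
  ]
}}

```text
time_s: 12.0
tcp_pos: [515.7, -413.5, 87.0]
tcp_rot: [179.9, -0.2, 0.0]
force: [-3.8, 2.9, 13.8]
opening: 44.7
gripper_force: 42.0
```

In contact (14 N), so I'll release and rise.

Emit:
{"method": "play_rows", "body": {
  "series": [
    [0,0,-0.003,0,0,0,-1],
    [0,0,-0.003,0,0,0,1],
    [0,0,-0.003,0,0,0,1],
    [0,0,-0.003,0,0,0,1],
    [0,0,-0.003,0,0,0,1],
    [0,0,-0.003,0,0,0,1],
    [0,0,-0.003,0,0,0,1],
    [0,0,-0.02,0,0,0,1],
    [0,0,-0.06,0,0,0,1],
    [0,0,-0.1,0,0,0,1]
  ]
}}

```text
time_s: 13.0
tcp_pos: [514.2, -412.5, 183.2]
tcp_rot: [-179.9, 0.1, 0.0]
force: [0.1, -0.7, 1.2]
opening: 85.6
gripper_force: 0.0
```

Emit:
{"method": "play_rows", "body": {
  "series": [
    [0,0,-0.05,0,0,0,1],
    [0,0,-0.05,0,0,0,1],
    [0,0,-0.05,0,0,-0.1,1],
    [0,0,-0.05,0,0,-0.23,1],
    [0,0,-0.05,0,0,-0.36,1],
    [0,0,-0.05,0,0,-0.5,1],
    [0,0,-0.05,0,0,-0.63,1],
    [0,0,-0.05,0,0,-0.75,1],
    [0,0,-0.05,0,0,-0.75,1],
    [0,0,-0.05,0,0,-0.75,1]
  ]
}}

```text
time_s: 14.0
tcp_pos: [514.6, -412.9, 232.9]
tcp_rot: [180.0, -0.0, 44.8]
force: [-1.7, 0.1, -0.9]
opening: 85.2
gripper_force: 0.0
```

```bash
python3 - <<'E'
from h import *
m=optics.camera_model('scene');optics.snapshot('scene')
for L in models.cut_out('scene','bottle')[:3]:
    ys,xs=np.nonzero(L['pixels']); print(L['confidence'],xs.min(),xs.max(),ys.min(),ys.max())
for L in models.place_of('scene','bottle')[:3]: print(L['confidence'],L['point'],atz(m,L['point'],38))
s=status.get_state();print(s['tcp_pos'],s['force'])
go([433,-152,215],85)
E
```

```text
0.87 394 418 228 266
0.62 397 419 204 236
0.28 366 428 242 307
0.74 [407.9, 231.4] [ 627.81624171 -387.53413631   38.        ]
0.61 [408.5, 256.3] [ 530.72536065 -420.79606749   38.        ]
[ 514.61694134 -412.90469869  232.93385493] [-0.09116896  0.42195065 -0.18332847]
[0.1263, -0.2424, 0.0179] [0.0, -0.0001, -0.6684]
```

The bottle stands on the mat. Next is the scoop.

Emit:
{"method": "play_rows", "body": {
  "series": [
    [0.02,-0.04,0,0,0,-0.1,1],
    [0.04,-0.08,0,0,0,-0.2,1],
    [0.06,-0.12,0,0,0,-0.3,1],
    [0.08,-0.16,0,0,0,-0.42,1],
    [0.1,-0.2,0.01,0,0,-0.54,1],
    [0.12,-0.23,0.018,0,0,-0.64,1],
    [0.126,-0.242,0.018,0,0,-0.668,1],
    [0.126,-0.242,0.018,0,0,-0.668,1],
    [0.126,-0.242,0.018,0,0,-0.668,1],
    [0.126,-0.242,0.018,0,0,-0.668,1]
  ]
}}

```text
time_s: 15.15
tcp_pos: [432.9, -153.9, 215.2]
tcp_rot: [180.0, 0.0, 84.9]
force: [0.5, 0.5, 0.7]
opening: 85.4
gripper_force: 0.0
```

```bash
python3 - <<'E'
from h import *
m,o=look(['scoop','pot'],'w7.png'); s=status.get_state(); print(s['tcp_pos'],s['tcp_rot'])
for t in o: print(t,np.round(atz(m,o[t][0][0]['point'],56),1))
im=cv2.imread('pics/w7.png'); 
p=np.array(o['scoop'][0][0]['point']).astype(int); y0=max(0,p[1]-90);x0=max(0,p[0]-120)
c=cv2.resize(im[y0:y0+180,x0:x0+240],None,fx=3.3,fy=3.3,interpolation=cv2.INTER_CUBIC)
C=atz(m,o['scoop'][0][0]['point'],56); th=np.linspace(0,6.28,50)
for k,a in((0,-5),):
    a=np.radians(a);L=np.array([[21.5*np.cos(t),27*np.sin(t)] for t in th])@np.array([[np.cos(a),np.sin(a)],[-np.sin(a),np.cos(a)]])
    for base in (1,0):
        z=L[:,1]*0+56 if base else 56+52.5-15.5*np.sin(th)
        P=np.array([proj(m,[C[0]+q[0],C[1]+q[1],zz]) for q,zz in zip(L,z)])
        cv2.polylines(c,[((P-[x0,y0]+.5)*3.3).astype(int)],True,(0,255,255) if base else (0,0,255))
cv2.imwrite('pics/v7.png',c)
E
```

```text
scoop [([281.9, 181.1], 0.64)] [([279.8, 192.4], 0.83, 2456)]
pot [([298.2, 135.0], 0.72), ([316.5, 134.7], 0.56)] [([321.0, 135.0], 0.78, 864)]
[ 432.58655392 -153.24199146  214.85552708] [-1.79980037e+02 -7.75465352e-03  8.50228276e+01]
scoop [ 436.2 -149.9   56. ]
pot [ 457.7 -101.5   56. ]
```

View pics/v7.png

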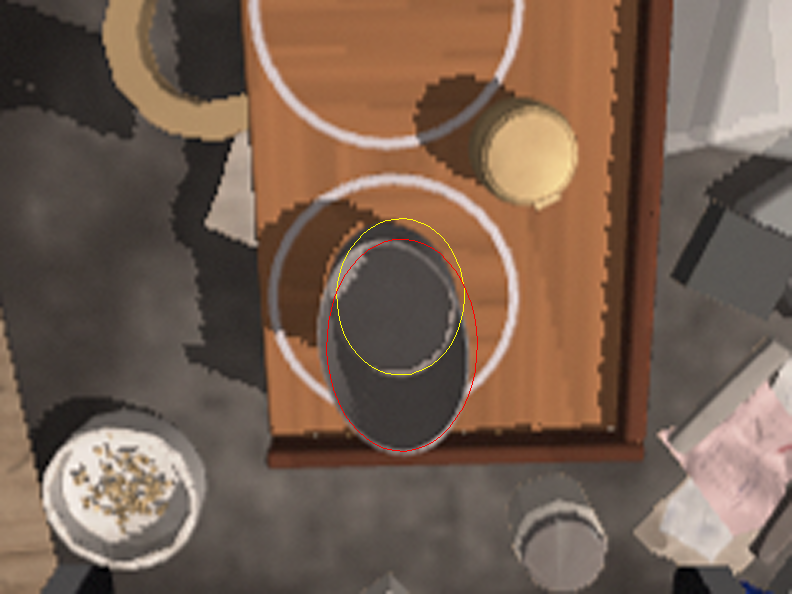

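The scoop outline agrees to within about 2 mm, so I'll grasp it at (434,-151.5).

Emit:
{"method": "play_rows", "body": {
  "series": [
    [0.002,0.001,0.03,0,0,0,1],
    [0.002,0.001,0.06,0,0,0,1],
    [0.002,0.001,0.09,0,0,0,1],
    [0.002,0.001,0.115,0,0,0,1],
    [0.002,0.001,0.128,0,0,0,1],
    [0.002,0.001,0.128,0,0,0,1],
    [0.002,0.001,0.128,0,0,0,1],
    [0.002,0.001,0.128,0,0,0,-1],
    [0.002,0.001,0.128,0,0,0,-1],
    [0.002,0.001,0.128,0,0,0,-1]
  ],
  "squeeze": 35
}}

```text
time_s: 16.4
tcp_pos: [434.1, -150.9, 87.8]
tcp_rot: [179.9, 0.0, 85.1]
force: [-0.9, -0.8, 1.9]
opening: 44.3
gripper_force: 1.4
```

Emit:
{"method": "play_rows", "body": {
  "series": [
    [0,0,0,0,0,0,-1],
    [0,0,0,0,0,0,-1],
    [0,0,0,0,0,0,-1],
    [0,0,0,0,0,0,-1],
    [0,0,-0.02,0,0,0,-1],
    [0,0,-0.05,0,0,0,-1],
    [0,0,-0.09,0,0,0,-1],
    [0,0,-0.13,0,0,0,-1],
    [0,0,-0.15,0,0,0,-1],
    [0,0,-0.15,0,0,0,-1]
  ]
}}

```text
time_s: 17.4
tcp_pos: [434.7, -151.3, 240.1]
tcp_rot: [179.7, 0.1, 85.1]
force: [0.2, -0.2, -1.1]
opening: 40.5
gripper_force: 35.5
```

```bash
python3 - <<'E'
from h import *
m=optics.camera_model('scene');im=save('scene','s8.png')
s=status.get_state();print(s['tcp_pos'],s['force'])
L=models.cut_out('scene','scoop'); print([(x['confidence'],x['point']) for x in L])
cv2.imwrite('pics/v8.png',cv2.resize(im[130:290,220:360],None,fx=3,fy=3)[:,:,::-1])
go([475,-265,235],42)
go([433,-413,200],0,np.array([475,-265,235]),[180,0,42])
E
```

```text
[ 434.01328849 -150.92953451  237.50978719] [-0.04369125 -0.0133418  -1.63174932]
[(0.79, [305.6, 192.8])]
[-0.1103, 0.0512, 0.0007] [-0.0013, 0.0, 0.7181]
[-0.1302, 0.0819, 0.035] [0.0, -0.0, 0.7]
```

View pics/v8.png

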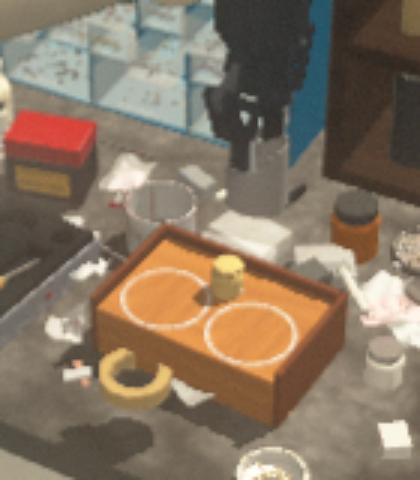

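The scoop is held upright. I'll carry it to the mat's near half.

Emit:
{"method": "play_rows", "body": {
  "series": [
    [-0.01,0.005,0,0,0,0.07,-1],
    [-0.025,0.01,0,0,0,0.16,-1],
    [-0.04,0.018,0,0,0,0.26,-1],
    [-0.055,0.025,0,0,0,0.36,-1],
    [-0.07,0.032,0,0,0,0.46,-1],
    [-0.085,0.04,0,0,0,0.56,-1],
    [-0.1,0.046,0,0,0,0.65,-1],
    [-0.11,0.051,0,0,0,0.718,-1],
    [-0.11,0.051,0,0,0,0.718,-1],
    [-0.11,0.051,0,0,0,0.718,-1]
  ]
}}

```text
time_s: 18.5
tcp_pos: [474.5, -264.2, 235.1]
tcp_rot: [-179.8, 0.0, 42.1]
force: [-0.4, 0.2, -2.1]
opening: 40.7
gripper_force: 35.5
```

Emit:
{"method": "play_rows", "body": {
  "series": [
    [-0.015,0.01,0,0,0,0.08,-1],
    [-0.035,0.022,0,0,0,0.18,-1],
    [-0.055,0.034,0,0,0,0.3,-1],
    [-0.075,0.046,0,0,0,0.42,-1],
    [-0.095,0.06,0,0,0,0.54,-1],
    [-0.115,0.072,0,0,0,0.64,-1],
    [-0.13,0.082,0.01,0,0,0.7,-1],
    [-0.13,0.082,0.02,0,0,0.7,-1],
    [-0.13,0.082,0.035,0,0,0.7,-1],
    [-0.13,0.082,0.035,0,0,0.7,-1]
  ]
}}

```text
time_s: 19.5
tcp_pos: [432.9, -410.8, 198.6]
tcp_rot: [-179.8, 0.2, 0.2]
force: [0.1, 1.9, -1.1]
opening: 40.4
gripper_force: 35.5
```

Emit:
{"method": "play_rows", "body": {
  "series": [
    [0,0,0.03,0,0,0,-1],
    [0,0,0.06,0,0,0,-1],
    [0,0,0.09,0,0,0,-1],
    [0,0,0.11,0,0,0,-1],
    [0,0,0.12,0,0,0,-1],
    [0,0,0.123,0,0,0,-1],
    [0,0,0.126,0,0,0,-1],
    [0,0,0.126,0,0,0,-1],
    [0,0,0.126,0,0,0,-1],
    [0,0,0.126,0,0,0,-1]
  ]
}}

```text
time_s: 20.5
tcp_pos: [433.7, -413.0, 76.8]
tcp_rot: [179.9, -0.1, 0.0]
force: [0.9, 0.8, -0.5]
opening: 40.8
gripper_force: 35.5
```

Emit:
{"method": "play_rows", "body": {
  "series": [
    [0,0,0.002,0,0,0,-1],
    [0,0,0.004,0,0,0,-1],
    [0,0,0.005,0,0,0,-1],
    [0,0,0.006,0,0,0,-1],
    [0,0,0.006,0,0,0,-1],
    [0,0,0.006,0,0,0,-1],
    [0,0,0.006,0,0,0,-1],
    [0,0,0.006,0,0,0,-1],
    [0,0,0.006,0,0,0,-1],
    [0,0,0.006,0,0,0,-1]
  ]
}}

```text
time_s: 21.5
tcp_pos: [433.4, -412.7, 70.2]
tcp_rot: [180.0, -0.0, 0.0]
force: [-1.1, 1.6, 4.1]
opening: 40.8
gripper_force: 36.2
```

In contact at z≈70, as expected. I'll release, rise and head back to the pot.

Emit:
{"method": "play_rows", "body": {
  "series": [
    [0,0,0,0,0,0,1],
    [0,0,0,0,0,0,1],
    [0,0,0,0,0,0,1],
    [0,0,0,0,0,0,1],
    [0,0,0,0,0,0,1],
    [0,0,-0.02,0,0,0,1],
    [0,0,-0.06,0,0,0,1],
    [0,0,-0.1,0,0,0,1],
    [0,0,-0.14,0,0,0,1],
    [0,0,-0.16,0,0,0,1]
  ]
}}

```text
time_s: 22.5
tcp_pos: [434.0, -413.4, 234.7]
tcp_rot: [179.7, -0.2, 0.0]
force: [-0.7, -0.9, 0.1]
opening: 85.0
gripper_force: 0.0
```

```bash
python3 - <<'E'
from h import *
im=save('scene','s9.png')
cv2.imwrite('pics/v9.png',cv2.resize(im[180:330,330:480],None,fx=3,fy=3)[:,:,::-1])
s=status.get_state();print(s['tcp_pos'],s['tcp_rot'])
go([475,-180,230],58)
go([470,-104,190],90,np.array([475,-180,230]),[180,0,58])
E
```

```text
[ 434.46983127 -413.84662228  237.12537251] [ 1.79598147e+02 -3.78450264e-01  1.29934041e-02]
[0.0405, -0.2339, 0.0058] [0.0093, -0.0024, -0.9665]
[0.0618, -0.0445, 0.04] [0.0, 0.0, -0.5333]
```

View pics/v9.png

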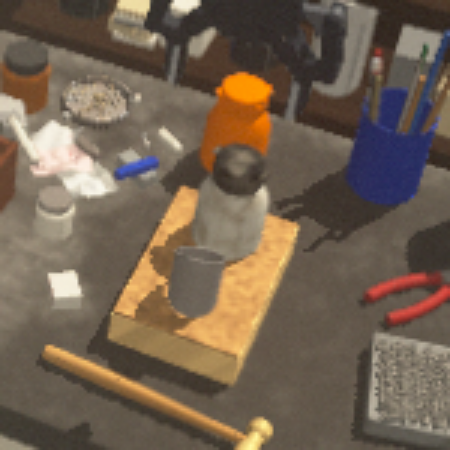

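Both stand on the mat: bottle at crop (232,210), scoop at (195,280).

Emit:
{"method": "play_rows", "body": {
  "series": [
    [0.004,-0.025,0,0,0,-0.1,1],
    [0.008,-0.05,0,0,0,-0.22,1],
    [0.012,-0.08,0,0,0,-0.34,1],
    [0.018,-0.11,0,0,0,-0.46,1],
    [0.024,-0.14,0,0,0,-0.58,1],
    [0.03,-0.17,0,0,0,-0.7,1],
    [0.036,-0.2,0.002,0,0,-0.82,1],
    [0.04,-0.234,0.005,0,0,-0.96,1],
    [0.04,-0.234,0.005,0,0,-0.966,1],
    [0.04,-0.234,0.005,0,0,-0.966,1]
  ]
}}

```text
time_s: 23.55
tcp_pos: [473.3, -178.3, 224.5]
tcp_rot: [-180.0, 0.0, 58.0]
force: [0.7, -0.4, 0.8]
opening: 85.6
gripper_force: 0.0
```

Emit:
{"method": "play_rows", "body": {
  "series": [
    [0.015,-0.011,0.01,0,0,-0.12,1],
    [0.03,-0.022,0.02,0,0,-0.25,1],
    [0.045,-0.033,0.03,0,0,-0.38,1],
    [0.062,-0.0445,0.04,0,0,-0.5,1],
    [0.062,-0.0445,0.04,0,0,-0.533,1],
    [0.062,-0.0445,0.04,0,0,-0.533,1],
    [0.062,-0.0445,0.04,0,0,-0.533,1],
    [0.062,-0.0445,0.04,0,0,-0.533,1],
    [0.062,-0.0445,0.04,0,0,-0.533,1],
    [0.062,-0.0445,0.04,0,0,-0.533,1]
  ]
}}

```text
time_s: 24.55
tcp_pos: [468.5, -102.8, 185.1]
tcp_rot: [180.0, -0.0, 89.9]
force: [0.3, 0.6, 1.0]
opening: 85.6
gripper_force: 0.0
```

```bash
python3 - <<'E'
from h import *
m,o=look(['pot'],'w10.png'); s=status.get_state(); print(s['tcp_pos'],s['tcp_rot'])
im=cv2.imread('pics/w10.png'); 
for q in (o['pot'][0][:2]): print(np.round(atz(m,q['point'],56),1))
g=cv2.GaussianBlur(cv2.cvtColor(im,cv2.COLOR_BGR2GRAY),(3,3),0); th=np.linspace(0,6.28,50)
# lid circle from mask: fit x,y so projected cylinder silhouette matches mask
from scipy.optimize import minimize
P=o['pot'][1][0]['pixels']
def sil(x,y):
    pts=np.array([proj(m,[x+15.5*np.cos(t),y+15.5*np.sin(t),z]) for z in(56,90) for t in th]).astype(np.float32)
    M=np.zeros(P.shape,np.uint8); h=cv2.convexHull((pts*16).round().astype(np.int32)); cv2.fillConvexPoly(M,h,1,shift=4); return M.astype(bool)
best=max(((sil(x,y)&P).sum()/(sil(x,y)|P).sum(),x,y) for x in np.arange(466,492,1.) for y in np.arange(-116,-92,1.))
print(best)
y0,x0=60,200; c=cv2.resize(im[y0:y0+180,x0:x0+200],None,fx=3,fy=3)
H=cv2.findContours(sil(*best[1:]).astype(np.uint8),0,2)[0][0]; cv2.polylines(c,[((H-[x0,y0])*3+1)],True,(0,0,255))
cv2.imwrite('pics/v10.png',c)
E
```

```text
pot [([289.2, 188.8], 0.61)] [([287.3, 197.9], 0.88, 945)]
[ 468.51788051 -102.60923527  185.00999861] [ 1.79993678e+02 -9.76939779e-04  8.99308066e+01]
[478.6 -99.2  56. ]
(np.float64(0.807002561912895), np.float64(477.0), np.float64(-103.0))
```

View pics/v10.png

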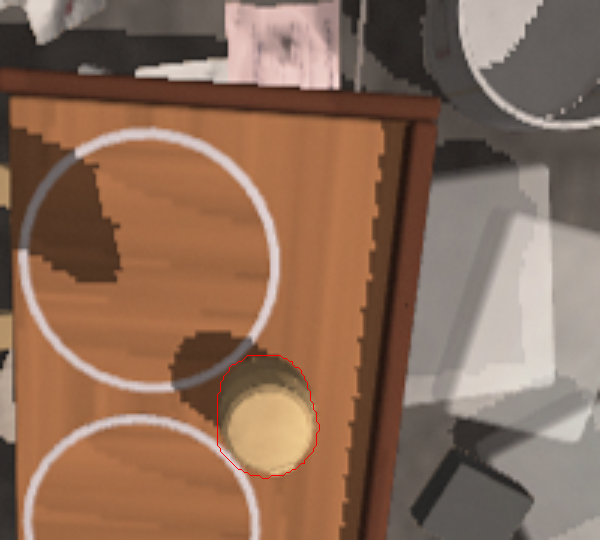

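The pot is at (477.5,-103). I'll grip it high so the fingertips stay above the foam when it seats.

Emit:
{"method": "play_rows", "body": {
  "series": [
    [0,0.003,0.03,0,0,0,1],
    [0,0.006,0.06,0,0,0,1],
    [0,0.009,0.085,0,0,0,1],
    [0,0.009,0.1,0,0,0,1],
    [0,0.009,0.105,0,0,0,1],
    [0,0.009,0.105,0,0,0,1],
    [0,0.009,0.105,0,0,0,1],
    [0,0.009,0.105,0,0,0,-1],
    [0,0.009,0.105,0,0,0,-1],
    [0,0.009,0.105,0,0,0,-1]
  ],
  "squeeze": 40
}}

```text
time_s: 25.7
tcp_pos: [477.8, -102.6, 80.5]
tcp_rot: [179.9, 0.0, 89.9]
force: [0.5, 0.1, -0.1]
opening: 43.9
gripper_force: 0.0
```

Emit:
{"method": "play_rows", "body": {
  "series": [
    [0,0,0,0,0,0,-1],
    [0,0,0,0,0,0,-1],
    [0,0,0,0,0,0,-1],
    [0,0,0,0,0,0,-1],
    [0,0,0,0,0,0,-1],
    [0,0,-0.02,0,0,0,-1],
    [0,0,-0.06,0,0,0,-1],
    [0,0,-0.1,0,0,0,-1],
    [0,0,-0.14,0,0,0,-1],
    [0,0,-0.14,0,0,0,-1]
  ]
}}

```text
time_s: 26.7
tcp_pos: [479.7, -103.1, 226.6]
tcp_rot: [179.4, 0.2, 90.0]
force: [-0.0, 0.6, 0.4]
opening: -0.3
gripper_force: 0.0
```

```bash
python3 - <<'E'
from h import *
s=status.get_state();print(s['tcp_pos'],s['tcp_rot'])
m=optics.camera_model('scene');im=save('scene','s11.png'); w=save('wrist','w11.png'); mw=optics.camera_model('wrist')
for n,M in(('scene',m),('wrist',mw)):
    for t,z in(('pot_cutout',28),('foam_insert',0)): print(n,t,[(round(x['confidence'],2),np.round(x['point']),np.round(atz(M,x['point'],z))) for x in models.place_of(n,t)[:2]])
a=cv2.resize(im[130:290,200:360],None,fx=2.6,fy=2.6); b=w
a=a[:416]; b=cv2.resize(b[:,100:460],(360,420))[:416]
cv2.imwrite('pics/v11.png',np.hstack([a,b])[:,:,::-1])
E
```

```text
[ 479.67095268 -103.14256899  226.57760603] [1.79385908e+02 1.74825795e-01 8.99510831e+01]
scene pot_cutout [(0.82, array([226., 207.]), array([487., 138.,  28.]))]
scene foam_insert [(0.65, array([223., 225.]), array([440., 121.,   0.]))]
wrist pot_cutout []
wrist foam_insert [(0.66, array([276., 183.]), array([ 473., -116.,    0.]))]
```

View pics/v11.png

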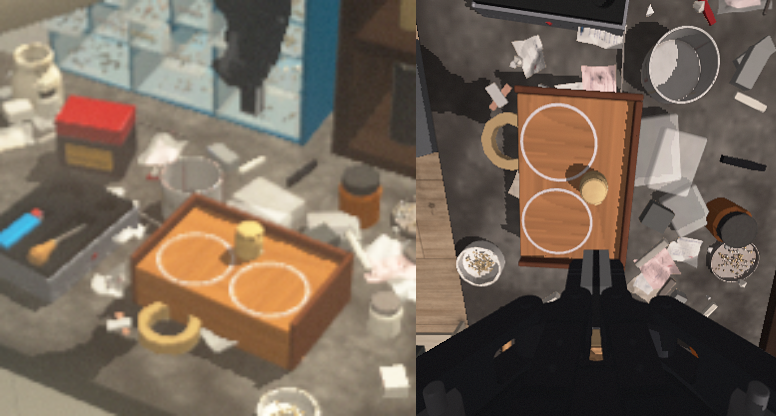

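The fingers closed on nothing and the pot is undisturbed, so the fingertips are higher than assumed. I'll check the nose length and measure the tips.

```bash
python3 - <<'E'
from h import *
print(r.nose_length,[a for a in dir(r) if a[0]!='_'])
s=status.get_state(); p=s['tcp_pos']; m=optics.camera_model('wrist'); sc=optics.camera_model('scene')
im=optics.snapshot('wrist'); 
for d in(-30,-20,-10,0,10,14,20): print(d,proj(m,p-[0,0,d]).round(1),proj(sc,p-[0,0,d]).round(1))
b=optics.snapshot('scene')
cv2.imwrite('pics/v12.png',np.hstack([cv2.resize(im[200:300,230:330],(400,400)),cv2.resize(b[120:220,240:340],(400,400),interpolation=cv2.INTER_CUBIC)])[:,:,::-1])
print(models.cut_out('wrist','pot')[:1] and atz(m,models.place_of('wrist','pot')[0]['point'],56))
E
```

```text
14.0 ['Unreachable', 'hand_in', 'nose_length']
-30 [278.8 278.7] [295.9 170.5]
-20 [278.9 268.4] [295.9 173.7]
-10 [279.  259.2] [295.8 176.8]
0 [279.1 251.1] [295.8 179.9]
10 [279.1 243.7] [295.7 183. ]
14 [279.2 241. ] [295.7 184.2]
20 [279.2 237.1] [295.7 186. ]
[ 475.47142034 -101.7774495    56.        ]
```

View pics/v12.png

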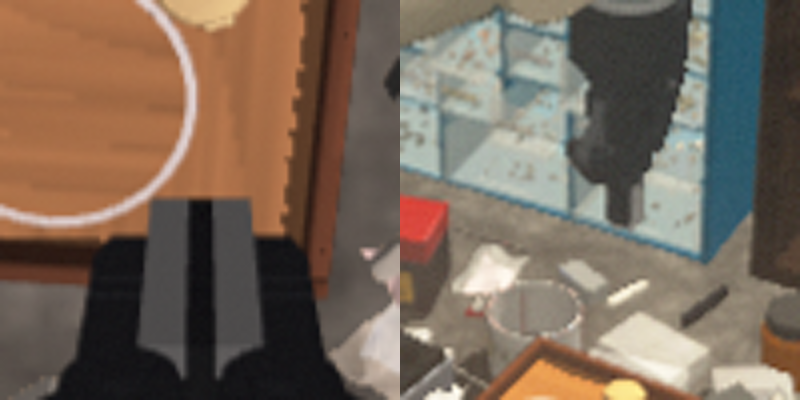

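```bash
python3 - <<'E'
from h import *
s=status.get_state(); p=s['tcp_pos']; m=optics.camera_model('wrist'); sc=optics.camera_model('scene')
for d in(-30,-25,-20,-15,-10,-5,0): print(d,proj(m,p+[0,11,-d]).round(1),[proj(sc,p+[dx,dy,-d]).round(1) for dx,dy in((0,-11),(0,11),(-10,-11))])
print(p); go([477,-103,115],90)
E
```

```text
-30 [278.8 259.3] [array([299.8, 171.3]), array([292.3, 169. ]), array([298.1, 173.3])]
-25 [278.9 254.5] [array([299.8, 172.9]), array([292.2, 170.6]), array([298. , 174.9])]
-20 [278.9 249.9] [array([299.8, 174.5]), array([292.2, 172.2]), array([298. , 176.5])]
-15 [278.9 245.7] [array([299.7, 176. ]), array([292.2, 173.7]), array([298., 178.])]
-10 [279.  241.7] [array([299.7, 177.6]), array([292.2, 175.3]), array([297.9, 179.6])]
-5 [279.  237.9] [array([299.6, 179.1]), array([292.2, 176.8]), array([297.9, 181.1])]
0 [279.  234.3] [array([299.6, 180.7]), array([292.2, 178.4]), array([297.9, 182.7])]
[ 477.29330707 -102.45718553  219.293336  ]
[-0.0006, -0.0002, 0.1043] [-0.0011, -0.0004, -0.0008]
```

The tips actually sit about 15 mm behind the TCP, not 14 mm ahead. That explains both the grip on the cap and the missed pot. I'll retry 20 mm lower.

Emit:
{"method": "play_rows", "body": {
  "series": [
    [0,-0.001,0.02,0,0,0,1],
    [0,-0.001,0.04,0,0,0,1],
    [0,-0.001,0.06,0,0,0,1],
    [0,-0.001,0.08,0,0,0,1],
    [0,-0.001,0.1,0,0,0,1],
    [0,-0.001,0.12,0,0,0,1],
    [0,-0.001,0.14,0,0,0,1],
    [0,-0.001,0.15,0,0,0,1],
    [0,-0.001,0.158,0,0,0,1],
    [0,-0.001,0.16,0,0,0,1]
  ]
}}

```text
time_s: 28.2
tcp_pos: [476.3, -102.5, 59.5]
tcp_rot: [-180.0, -0.0, 89.9]
force: [-0.9, 0.7, -0.2]
opening: 85.6
gripper_force: 0.0
```

Emit:
{"method": "play_rows", "body": {
  "series": [
    [0,0,0,0,0,0,-1],
    [0,0,0,0,0,0,-1],
    [0,0,0,0,0,0,-1],
    [0,0,0,0,0,0,-1],
    [0,0,0,0,0,0,-1],
    [0,0,0,0,0,0,-1],
    [0,0,0,0,0,0,-1],
    [0,0,0,0,0,0,-1],
    [0,0,0,0,0,0,-1],
    [0,0,0,0,0,0,-1]
  ]
}}

```text
time_s: 29.2
tcp_pos: [476.9, -102.6, 60.9]
tcp_rot: [179.9, 0.0, 90.0]
force: [-1.8, 0.9, 6.2]
opening: 27.9
gripper_force: 39.3
```

Gripped this time (27.9 mm, 39 N). I'll lift.

Emit:
{"method": "play_rows", "body": {
  "series": [
    [0,0,-0.01,0,0,0,-1],
    [0,0,-0.03,0,0,0,-1],
    [0,0,-0.06,0,0,0,-1],
    [0,0,-0.09,0,0,0,-1],
    [0,0,-0.12,0,0,0,-1],
    [0,0,-0.15,0,0,0,-1],
    [0,0,-0.17,0,0,0,-1],
    [0.04,0,-0.17,0,0,0,-1],
    [0.08,0,-0.17,0,0,0,-1],
    [0.1,0,-0.17,0,0,0,-1]
  ]
}}

```text
time_s: 30.2
tcp_pos: [476.3, -0.3, 230.6]
tcp_rot: [180.0, -0.0, 90.0]
force: [0.7, -0.7, -1.6]
opening: 27.8
gripper_force: 39.5
```

```bash
python3 - <<'E'
from h import *
for _ in range(3): w=save('wrist','w13.png')
s=status.get_state();p=s['tcp_pos'];print(p,s['opening'],s['gripper_force'])
m=optics.camera_model('scene');im=save('scene','s13.png'); mw=optics.camera_model('wrist')
for n,M in(('scene',m),('wrist',mw)):
    for t,z in(('pot_cutout',28),('foam_insert',0)): print(n,t,[(round(x['confidence'],2),np.round(x['point']),np.round(atz(M,x['point'],z))) for x in models.place_of(n,t)[:2]])
P=models.cut_out('scene','pot')[:1]
for x in P: ys,xs=np.nonzero(x['pixels']); print('pot',xs.min(),xs.max(),ys.min(),ys.max())
for d in (20,10,0,-10): print(d,proj(m,p-[0,0,d]).round(1))
a=cv2.resize(im[130:250,220:340],(400,400),interpolation=cv2.INTER_CUBIC)
cv2.imwrite('pics/v13.png',np.hstack([a,w[0:400,180:580]])[:,:,::-1])
E
```

```text
[476.43547089  -1.75688226 230.27730954] 27.833728141808326 39.49538031731208
scene pot_cutout [(0.83, array([227., 206.]), array([494., 138.,  28.]))]
scene foam_insert [(0.94, array([222., 225.]), array([437., 122.,   0.]))]
wrist pot_cutout [(0.93, array([288.,  51.]), array([486., 138.,  28.]))]
wrist foam_insert [(0.6, array([245.,  70.]), array([435., 123.,   0.])), (0.52, array([266., 242.]), array([ 457., -107.,    0.]))]
pot 257 267 156 170
20 [262.6 172.1]
10 [262.5 169. ]
0 [262.4 166. ]
-10 [262.3 162.9]
```

View pics/v13.png

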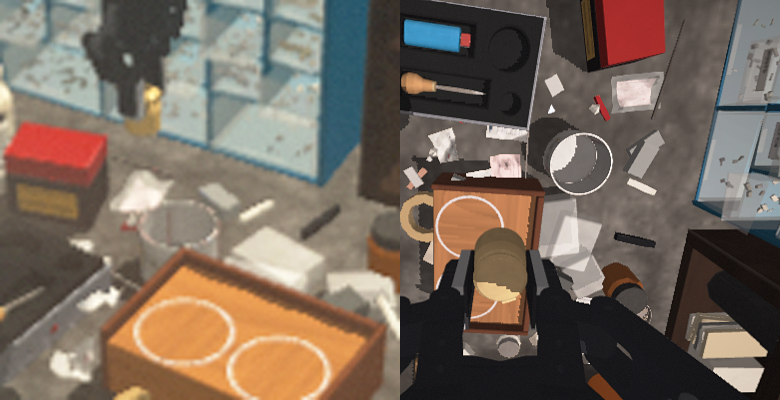

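Pot is held upright, base about 4.5 mm below the TCP. The 43 mm hole shows at crop (510,47), with the 23 mm one below it at (511,102). I've used up my picture views, so from here I'll measure numerically only.

Emit:
{"method": "play_rows", "body": {
  "series": [
    [0.02,0.003,0.01,0,0,0,-1],
    [0.04,0.006,0.03,0,0,0,-1],
    [0.06,0.01,0.05,0,0,0,-1],
    [0.077,0.01,0.06,0,0,0,-1],
    [0.077,0.01,0.06,0,0,0,-1],
    [0.077,0.01,0.06,0,0,0,-1],
    [0.077,0.01,0.06,0,0,0,-1],
    [0.077,0.01,0.06,0,0,0,-1],
    [0.077,0.01,0.06,0,0,0,-1],
    [0.077,0.01,0.06,0,0,0,-1]
  ]
}}

```text
time_s: 31.65
tcp_pos: [486.8, 74.1, 170.3]
tcp_rot: [180.0, -0.0, 89.9]
force: [0.3, 0.5, -0.3]
opening: 27.5
gripper_force: 39.5
```

```bash
python3 - <<'E'
from h import *
s=status.get_state();print(s['tcp_pos'],s['opening'])
m=optics.camera_model('wrist'); w=save('wrist','w14.png')
for t,z in(('pot_cutout',28),('foam_insert',0),('pot',0)):
    print(t,[(round(x['confidence'],2),np.round(x['point']),np.round(atz(m,x['point'],z),1)) for x in models.place_of('wrist',t)[:2]])
# rectify the foam's top plane (z=42): 2 px/mm, x right, y up, around (487,139)
xs=np.linspace(437,537,200);ys=np.linspace(189,89,200)
mp=np.array([[proj(m,[x,y,42]) for x in xs] for y in ys]).astype(np.float32)
g=cv2.remap(w,mp,None,cv2.INTER_LINEAR); gr=cv2.cvtColor(g,cv2.COLOR_RGB2GRAY)
gr=cv2.createCLAHE(4,(4,4)).apply(gr)
H=cv2.HoughCircles(cv2.GaussianBlur(gr,(5,5),1.5),cv2.HOUGH_GRADIENT,1,20,param1=60,param2=14,minRadius=36,maxRadius=50)
if H is not None:
    for a,b,c in H[0][:5]: print('circle',437+a/2,189-b/2,c)
go([487,139,120],150)
E
```

```text
[486.78361438  74.1433386  170.30200293] 27.525414384389
pot_cutout [(0.7, array([276., 125.]), array([483.4, 139.5,  28. ]))]
foam_insert [(0.73, array([235., 137.]), array([438. , 125.3,   0. ]))]
pot [(0.68, array([280., 249.]), array([487.6, -11.5,   0. ]))]
circle 485.25 142.25 44.9
[0.0646, 0.0003, 0.0501] [0.0001, -0.0, -1.0009]
```

```bash
python3 - <<'E'
from h import *
m=optics.camera_model('wrist'); p=status.get_state()['tcp_pos']; optics.snapshot('wrist')
print([proj(m,p+[0,0,-d]).round(1) for d in(0,5,10)],[(x['point'],x['confidence']) for x in models.place_of('wrist','pot')[:2]])
go([485,140.5,110],148)
E
```

```text
[array([279. , 251.1]), array([279.1, 247.3]), array([279.1, 243.7])] [([276.9, 248.4], 0.71)]
[0.066, -0.0017, 0.06] [0.0001, -0.0001, -0.9674]
```

Emit:
{"method": "play_rows", "body": {
  "series": [
    [0.01,0,0,0,0,-0.1,-1],
    [0.025,0,0,0,0,-0.23,-1],
    [0.04,0,0,0,0,-0.36,-1],
    [0.055,-0.001,0,0,0,-0.5,-1],
    [0.066,-0.002,0.01,0,0,-0.63,-1],
    [0.066,-0.002,0.03,0,0,-0.76,-1],
    [0.066,-0.002,0.05,0,0,-0.88,-1],
    [0.066,-0.002,0.06,0,0,-0.967,-1],
    [0.066,-0.002,0.06,0,0,-0.967,-1],
    [0.066,-0.002,0.06,0,0,-0.967,-1]
  ]
}}

```text
time_s: 32.95
tcp_pos: [484.9, 140.5, 110.4]
tcp_rot: [180.0, 0.0, 147.8]
force: [-0.1, -0.7, -0.6]
opening: 27.8
gripper_force: 39.5
```

```bash
python3 - <<'E'
from h import *
s=status.get_state();print(s['tcp_pos'],s['tcp_rot'],s['opening'])
M={n:optics.camera_model(n) for n in('wrist','scene','top')}
for n in M:
    optics.snapshot(n)
    print(n,[(round(x['confidence'],2),np.round(x['point']),np.round(atz(M[n],x['point'],28),1)) for x in models.place_of(n,'pot_cutout')[:2]])
E
```

```text
[484.88487439 140.54117972 110.4430498 ] [1.79980859e+02 1.29533923e-02 1.47831163e+02] 27.84196654772594
wrist [(0.71, array([282., 209.]), array([487.3, 141.1,  28. ]))]
scene [(0.71, array([226., 208.]), array([482.9, 134.2,  28. ]))]
top [(0.56, array([216., 212.]), array([491.1, 147.2,  28. ]))]
```

Emit:
{"method": "play_rows", "body": {
  "series": [
    [0,0,0.03,0,0,0,-1],
    [0,0,0.05,0,0,0,-1],
    [0,0,0.06,0,0,0,-1],
    [0,0,0.065,0,0,0,-1],
    [0,0,0.069,0,0,0,-1],
    [0,0,0.072,0,0,0,-1],
    [0,0,0.075,0,0,0,-1],
    [0,0,0.075,0,0,0,-1],
    [0,0,0.075,0,0,0,-1],
    [0,0,0.075,0,0,0,-1]
  ]
}}

```text
time_s: 34.25
tcp_pos: [484.9, 140.5, 35.3]
tcp_rot: [180.0, 0.0, 148.0]
force: [-0.4, -0.4, -0.8]
opening: 27.6
gripper_force: 39.5
```

The pot is inside the hole with no contact. I'll lower a little more, then release and rise.

Emit:
{"method": "play_rows", "body": {
  "series": [
    [0,0,0.001,0,0,0,-1],
    [0,0,0.002,0,0,0,-1],
    [0,0,0.003,0,0,0,-1],
    [0,0,0.003,0,0,0,-1],
    [0,0,0.003,0,0,0,-1],
    [0,0,0.003,0,0,0,-1],
    [0,0,0.003,0,0,0,-1],
    [0,0,0.003,0,0,0,-1],
    [0,0,0.003,0,0,0,-1],
    [0,0,0.003,0,0,0,-1]
  ]
}}

```text
time_s: 35.25
tcp_pos: [484.9, 140.5, 32.9]
tcp_rot: [180.0, 0.0, 148.0]
force: [-2.6, -1.6, 7.1]
opening: 27.5
gripper_force: 40.3
```

Emit:
{"method": "play_rows", "body": {
  "series": [
    [0,0,0,0,0,0,-0.1],
    [0,0,0,0,0,0,-0.1],
    [0,0,0,0,0,0,0.2],
    [0,0,0,0,0,0,0.2],
    [0,0,0,0,0,0,0.2],
    [0,0,0,0,0,0,0.2],
    [0,0,-0.03,0,0,0,0.2],
    [0,0,-0.07,0,0,0,1],
    [0,0,-0.11,0,0,0,1],
    [0,0,-0.15,0,0,0,1]
  ]
}}

```text
time_s: 36.25
tcp_pos: [484.5, 140.4, 183.6]
tcp_rot: [180.0, 0.0, 148.0]
force: [0.7, -0.3, -0.8]
opening: 85.4
gripper_force: 0.0
```

```bash
python3 - <<'E'
from h import *
for _ in range(3): optics.snapshot('wrist')
s=status.get_state();print(s['tcp_pos'],s['tcp_rot'],s['opening'])
M={n:optics.camera_model(n) for n in('wrist','scene','top')}
for n in M:
    optics.snapshot(n)
    for x in models.cut_out(n,'pot')[:1]:
        P=x['pixels']; ys,xs=np.nonzero(P); print(n,'mask',round(x['confidence'],2),xs.min(),xs.max(),ys.min(),ys.max(),'c',xs.mean().round(1),ys.mean().round(1))
    print(n,[(round(x['confidence'],2),np.round(x['point']),np.round(atz(M[n],x['point'],28),1)) for x in models.place_of(n,'pot')[:2]])
    P=np.array([proj(M[n],[486+15.5*np.cos(t),140.5+15.5*np.sin(t),z]) for z in(42,62) for t in np.linspace(0,6.28,40)]); print('  pred proud part',P.min(0).round(),P.max(0).round())
E
```

```text
[486.15675189 140.77439774 185.25121155] [179.73734465   0.26813078 147.96914941] 85.61634871796889
wrist mask 0.82 264 293 172 205 c 278.0 188.3
wrist [(0.95, array([277., 184.]), array([484.1, 138.7,  28. ]))]
  pred proud part [263. 174.] [294. 208.]
scene mask 0.52 220 229 196 207 c 224.6 201.9
scene [(0.66, array([223., 207.]), array([481.5, 146. ,  28. ])), (0.29, array([225., 208.]), array([480.2, 138.3,  28. ]))]
  pred proud part [219. 195.] [230. 206.]
top []
  pred proud part [212. 207.] [222. 218.]
```

The pot is seated: contact came at the expected height and the masks match. Now the bottle goes back.

```bash
python3 - <<'E'
from h import *
go([495,-40,235],92)
go([505,-230,235],40,np.array([495,-40,235]),[180,0,92])
go([515.5,-413.2,190],0,np.array([505,-230,235]),[180,0,40])
E
```

```text
[-0.1046, -0.1474, -0.0537] [-0.0012, -0.0005, 0.9328]
[-0.1902, 0.0034, 0.0] [0.0, -0.0, 0.8667]
[-0.1097, 0.1471, 0.045] [0.0, -0.0, 0.6667]
```

Emit:
{"method": "play_rows", "body": {
  "series": [
    [0,0,-0.03,0,0,0.08,1],
    [-0.012,-0.016,-0.052,0,0,0.18,1],
    [-0.027,-0.037,-0.053,0,0,0.3,1],
    [-0.042,-0.058,-0.053,0,0,0.42,1],
    [-0.057,-0.079,-0.053,0,0,0.54,1],
    [-0.072,-0.1,-0.053,0,0,0.66,1],
    [-0.087,-0.122,-0.053,0,0,0.78,1],
    [-0.1,-0.142,-0.053,0,0,0.88,1],
    [-0.105,-0.147,-0.053,0,0,0.933,1],
    [-0.105,-0.147,-0.053,0,0,0.933,1]
  ]
}}

```text
time_s: 37.85
tcp_pos: [495.7, -40.8, 234.6]
tcp_rot: [-180.0, -0.0, 91.9]
force: [-0.3, 0.6, 0.4]
opening: 85.4
gripper_force: 0.0
```

Emit:
{"method": "play_rows", "body": {
  "series": [
    [-0.02,0,0,0,0,0.1,1],
    [-0.045,0,0,0,0,0.22,1],
    [-0.07,0.001,0,0,0,0.34,1],
    [-0.1,0.002,0,0,0,0.46,1],
    [-0.13,0.002,0,0,0,0.58,1],
    [-0.16,0.003,0,0,0,0.7,1],
    [-0.18,0.003,0,0,0,0.8,1],
    [-0.19,0.003,0,0,0,0.867,1],
    [-0.19,0.003,0,0,0,0.867,1],
    [-0.19,0.003,0,0,0,0.867,1]
  ]
}}

```text
time_s: 38.85
tcp_pos: [505.5, -228.9, 234.8]
tcp_rot: [-180.0, -0.0, 40.2]
force: [0.2, 1.0, -0.5]
opening: 85.6
gripper_force: 0.0
```

Emit:
{"method": "play_rows", "body": {
  "series": [
    [-0.015,0.02,0,0,0,0.1,1],
    [-0.03,0.04,0,0,0,0.2,1],
    [-0.05,0.067,0,0,0,0.32,1],
    [-0.07,0.094,0,0,0,0.44,1],
    [-0.09,0.12,0.01,0,0,0.56,1],
    [-0.105,0.14,0.02,0,0,0.64,1],
    [-0.11,0.147,0.035,0,0,0.667,1],
    [-0.11,0.147,0.045,0,0,0.667,1],
    [-0.11,0.147,0.045,0,0,0.667,1],
    [-0.11,0.147,0.045,0,0,0.667,1]
  ]
}}

```text
time_s: 39.85
tcp_pos: [516.0, -411.5, 190.4]
tcp_rot: [-180.0, -0.0, 0.1]
force: [-0.4, 0.8, 0.1]
opening: 85.4
gripper_force: 0.0
```

```bash
python3 - <<'E'
from h import *
s=status.get_state();print(s['tcp_pos'],s['tcp_rot'],s['opening'])
m=optics.camera_model('wrist');optics.snapshot('wrist')
for t in('bottle','scoop'): print([(round(x['confidence'],2),np.round(x['point']),np.round(atz(m,x['point'],38),1)) for x in models.place_of('wrist',t)[:3]])
go([515.5,-413.2,86],0)
E
```

```text
[ 515.9953902  -411.46912159  190.4088036 ] [-1.79987763e+02 -1.67042872e-02  1.30676950e-01] 85.41316934321692
[(0.89, array([246.,  48.]), array([ 652.2, -379.7,   38. ])), (0.65, array([281., 184.]), array([ 519.3, -413.8,   38. ]))]
[(0.67, array([282., 256.]), array([ 431.5, -415.3,   38. ]))]
[-0.0007, 0.0007, 0.1054] [0.0011, -0.0016, 0.0008]
```

Emit:
{"method": "play_rows", "body": {
  "series": [
    [0,0.001,0.03,0,0,0,1],
    [0,0.001,0.06,0,0,0,1],
    [0,0.001,0.085,0,0,0,1],
    [0,0.001,0.1,0,0,0,1],
    [0,0.001,0.105,0,0,0,1],
    [0,0.001,0.105,0,0,0,1],
    [0,0.001,0.105,0,0,0,1],
    [0,0.001,0.105,0,0,0,-1],
    [0,0.001,0.105,0,0,0,-1],
    [0,0.001,0.105,0,0,0,-1]
  ],
  "squeeze": 40
}}

```text
time_s: 41.0
tcp_pos: [515.9, -414.1, 86.1]
tcp_rot: [180.0, -0.1, -0.0]
force: [-0.8, 2.6, 4.1]
opening: 45.4
gripper_force: 38.1
```

Emit:
{"method": "play_rows", "body": {
  "series": [
    [0,0,0,0,0,0,-1],
    [0,0,0,0,0,0,-1],
    [0,0,0,0,0,0,-1],
    [0,0,0,0,0,0,-1],
    [0,0,-0.02,0,0,0,-1],
    [0,0,-0.05,0,0,0,-1],
    [0,0,-0.09,0,0,0,-1],
    [0,0,-0.13,0,0,0,-1],
    [0,0,-0.16,0,0,0,-1],
    [0,0,-0.16,0,0,0,-1]
  ]
}}

```text
time_s: 42.0
tcp_pos: [516.6, -414.9, 250.9]
tcp_rot: [179.6, -0.4, -0.1]
force: [-0.0, -0.7, 0.2]
opening: 45.1
gripper_force: 37.7
```

```bash
python3 - <<'E'
from h import *
for _ in range(3): optics.snapshot('scene')
s=status.get_state();print(s['tcp_pos'],s['tcp_rot'],s['opening'],s['force'])
m=optics.camera_model('scene')
for x in models.cut_out('scene','bottle')[:2]:
    ys,xs=np.nonzero(x['pixels']); print(xs.min(),xs.max(),ys.min(),ys.max())
go([485,-230,250],50)
go([441.9,-61,180],90,np.array([485,-230,250]),[180,0,50])
E
```

```text
[ 515.18596802 -413.70643074  242.96791265] [-1.79893965e+02  1.13628272e-01 -4.97481493e-02] 45.09631890924661 [-0.42416436  0.41681313 -1.65824718]
398 418 216 239
402 429 179 220
[-0.0302, -0.1835, -0.0072] [-0.0038, 0.0015, -0.8341]
[0.1018, -0.1416, 0.07] [0.0, 0.0, -0.6667]
```

Emit:
{"method": "play_rows", "body": {
  "series": [
    [-0.003,-0.02,-0.007,0,0,-0.1,-1],
    [-0.007,-0.042,-0.007,0,0,-0.2,-1],
    [-0.011,-0.065,-0.007,0,0,-0.31,-1],
    [-0.015,-0.09,-0.007,0,0,-0.42,-1],
    [-0.019,-0.115,-0.007,0,0,-0.53,-1],
    [-0.023,-0.14,-0.007,0,0,-0.64,-1],
    [-0.027,-0.165,-0.007,0,0,-0.75,-1],
    [-0.03,-0.18,-0.007,0,0,-0.82,-1],
    [-0.03,-0.1835,-0.007,0,0,-0.834,-1],
    [-0.03,-0.1835,-0.007,0,0,-0.834,-1]
  ]
}}

```text
time_s: 43.2
tcp_pos: [485.5, -230.2, 250.9]
tcp_rot: [-179.9, 0.0, 49.9]
force: [1.0, -0.3, -1.6]
opening: 44.9
gripper_force: 37.8
```

Emit:
{"method": "play_rows", "body": {
  "series": [
    [0.012,-0.017,0,0,0,-0.08,-1],
    [0.027,-0.037,0,0,0,-0.18,-1],
    [0.042,-0.058,0,0,0,-0.28,-1],
    [0.057,-0.079,0.01,0,0,-0.38,-1],
    [0.072,-0.1,0.02,0,0,-0.48,-1],
    [0.087,-0.121,0.03,0,0,-0.58,-1],
    [0.1,-0.139,0.045,0,0,-0.65,-1],
    [0.102,-0.142,0.06,0,0,-0.667,-1],
    [0.102,-0.142,0.07,0,0,-0.667,-1],
    [0.102,-0.142,0.07,0,0,-0.667,-1]
  ]
}}

```text
time_s: 44.2
tcp_pos: [441.9, -61.8, 180.0]
tcp_rot: [-179.8, -0.0, 89.9]
force: [-0.5, -0.1, -1.0]
opening: 45.2
gripper_force: 37.8
```

```bash
python3 - <<'E'
from h import *
optics.snapshot('wrist')
s=status.get_state();print(s['tcp_pos'],s['tcp_rot'],s['opening'])
go([441.9,-61,108],90)
E
```

```text
[442.37624116 -61.93994532 181.25377428] [-1.79905702e+02 -6.72306259e-03  8.98555817e+01] 45.28886214144416
[0.0009, -0.0004, 0.0733] [-0.0016, -0.0001, -0.0024]
```

Emit:
{"method": "play_rows", "body": {
  "series": [
    [0.001,0,0.02,0,0,0,-1],
    [0.001,0,0.04,0,0,0,-1],
    [0.001,0,0.055,0,0,0,-1],
    [0.001,0,0.065,0,0,0,-1],
    [0.001,0,0.07,0,0,0,-1],
    [0.001,0,0.073,0,0,0,-1],
    [0.001,0,0.075,0,0,0,-1],
    [0.001,0,0.076,0,0,0,-1],
    [0.001,0,0.076,0,0,0,-1],
    [0.001,0,0.076,0,0,0,-1]
  ]
}}

```text
time_s: 45.25
tcp_pos: [442.7, -60.0, 106.4]
tcp_rot: [180.0, 0.0, 90.0]
force: [0.6, -0.8, -1.2]
opening: 45.0
gripper_force: 37.8
```

Emit:
{"method": "play_rows", "body": {
  "series": [
    [0,0,0.001,0,0,0,-1],
    [0,0,0.002,0,0,0,-1],
    [0,0,0.003,0,0,0,-1],
    [0,0,0.003,0,0,0,-1],
    [0,0,0.003,0,0,0,-1],
    [0,0,0.003,0,0,0,-1],
    [0,0,0.003,0,0,0,-1],
    [0,0,0.003,0,0,0,-1],
    [0,0,0.003,0,0,0,-1],
    [0,0,0.003,0,0,0,-1]
  ]
}}

```text
time_s: 46.25
tcp_pos: [442.8, -59.7, 104.2]
tcp_rot: [179.9, -0.0, 90.0]
force: [-3.3, 1.9, 8.3]
opening: 45.0
gripper_force: 40.3
```

Contact at the predicted height, so I'll release, rise and go for the scoop.

Emit:
{"method": "play_rows", "body": {
  "series": [
    [0,0,0,0,0,0,1],
    [0,0,0,0,0,0,1],
    [0,0,0,0,0,0,1],
    [0,0,0,0,0,0,1],
    [0,0,0,0,0,0,1],
    [0,0,-0.02,0,0,0,1],
    [0,0,-0.06,0,0,0,1],
    [0,0,-0.1,0,0,0,1],
    [0,0,-0.14,0,0,0,1],
    [0,0,-0.14,0,0,0,1]
  ]
}}

```text
time_s: 47.25
tcp_pos: [444.4, -60.4, 249.2]
tcp_rot: [179.4, 0.1, 90.0]
force: [0.3, -1.0, 0.1]
opening: 85.4
gripper_force: 0.0
```

```bash
python3 - <<'E'
from h import *
for _ in range(3): optics.snapshot('wrist')
m=optics.camera_model('wrist')
print([(round(x['confidence'],2),np.round(x['point']),np.round(atz(m,x['point'],56),1)) for x in models.place_of('wrist','bottle')[:2]])
s=status.get_state();print(s['tcp_pos'],s['tcp_rot'],s['opening'])
go([460,-230,230],45)
go([433.4,-412.9,190],0,np.array([460,-230,230]),[180,0,45])
E
```

```text
[(0.72, array([282., 177.]), array([445. , -57.6,  56. ]))]
[441.9716165  -59.89247613 241.51807641] [-1.79867278e+02 -3.46734331e-02  9.00096581e+01] 85.39069738325574
[-0.1701, 0.018, 0.0114] [-0.0023, 0.0003, 0.7502]
[-0.1481, 0.1105, 0.04] [0.0, -0.0, 0.75]
```

Emit:
{"method": "play_rows", "body": {
  "series": [
    [-0.02,0.002,0,0,0,0.08,1],
    [-0.04,0.004,0,0,0,0.18,1],
    [-0.065,0.007,0.003,0,0,0.28,1],
    [-0.09,0.01,0.005,0,0,0.39,1],
    [-0.115,0.012,0.007,0,0,0.5,1],
    [-0.14,0.015,0.01,0,0,0.61,1],
    [-0.16,0.017,0.011,0,0,0.71,1],
    [-0.17,0.018,0.011,0,0,0.75,1],
    [-0.17,0.018,0.011,0,0,0.75,1],
    [-0.17,0.018,0.011,0,0,0.75,1]
  ]
}}

```text
time_s: 48.45
tcp_pos: [460.4, -229.4, 231.4]
tcp_rot: [-179.9, -0.0, 45.1]
force: [-0.2, -0.0, 0.0]
opening: 85.7
gripper_force: 0.0
```

Emit:
{"method": "play_rows", "body": {
  "series": [
    [-0.015,0.011,0,0,0,0.08,1],
    [-0.035,0.026,0,0,0,0.19,1],
    [-0.055,0.041,0,0,0,0.3,1],
    [-0.075,0.056,0,0,0,0.41,1],
    [-0.1,0.075,0.01,0,0,0.53,1],
    [-0.125,0.093,0.02,0,0,0.65,1],
    [-0.145,0.108,0.03,0,0,0.73,1],
    [-0.148,0.1105,0.04,0,0,0.75,1],
    [-0.148,0.1105,0.04,0,0,0.75,1],
    [-0.148,0.1105,0.04,0,0,0.75,1]
  ]
}}

```text
time_s: 49.45
tcp_pos: [434.6, -411.5, 192.2]
tcp_rot: [-180.0, -0.0, 0.2]
force: [0.9, -0.0, -1.0]
opening: 85.1
gripper_force: 0.0
```

```bash
python3 - <<'E'
from h import *
optics.snapshot('wrist')
m=optics.camera_model('wrist')
print([(round(x['confidence'],2),np.round(x['point']),np.round(atz(m,x['point'],38),1)) for x in models.place_of('wrist','scoop')[:2]])
s=status.get_state();print(s['tcp_pos'],s['tcp_rot'],s['opening'])
go([433.4,-412.9,66],0)
E
```

```text
[(0.58, array([283., 186.]), array([ 435.2, -416. ,   38. ]))]
[ 434.77996408 -411.78002382  193.06324906] [ 1.79952716e+02 -6.93191508e-02  1.68554883e-01] 85.4805517781799
[-0.0015, 0.001, 0.1271] [0.0008, -0.0012, 0.0028]
```

Emit:
{"method": "play_rows", "body": {
  "series": [
    [-0.001,0.001,0.03,0,0,0,1],
    [-0.001,0.001,0.06,0,0,0,1],
    [-0.001,0.001,0.09,0,0,0,1],
    [-0.001,0.001,0.115,0,0,0,1],
    [-0.001,0.001,0.127,0,0,0,1],
    [-0.001,0.001,0.127,0,0,0,1],
    [-0.001,0.001,0.127,0,0,0,1],
    [-0.001,0.001,0.127,0,0,0,-1],
    [-0.001,0.001,0.127,0,0,0,-1],
    [-0.001,0.001,0.127,0,0,0,-1]
  ],
  "squeeze": 35
}}

```text
time_s: 50.55
tcp_pos: [433.3, -414.0, 65.9]
tcp_rot: [180.0, -0.1, 0.0]
force: [0.8, 2.0, 0.3]
opening: 43.9
gripper_force: 0.6
```

Emit:
{"method": "play_rows", "body": {
  "series": [
    [0,0,0,0,0,0,-1],
    [0,0,0,0,0,0,-1],
    [0,0,0,0,0,0,-1],
    [0,0,0,0,0,0,-1],
    [0,0,-0.02,0,0,0,-1],
    [0,0,-0.06,0,0,0,-1],
    [0,0,-0.1,0,0,0,-1],
    [0,0,-0.14,0,0,0,-1],
    [0,0,-0.17,0,0,0,-1],
    [0,0,-0.17,0,0,0,-1]
  ]
}}

```text
time_s: 51.55
tcp_pos: [434.0, -414.9, 240.4]
tcp_rot: [179.6, -0.3, 0.0]
force: [0.7, -0.9, -0.3]
opening: 41.7
gripper_force: 35.9
```

```bash
python3 - <<'E'
from h import *
for _ in range(3): optics.snapshot('wrist')
s=status.get_state();print(s['tcp_pos'],s['tcp_rot'],s['opening'],s['gripper_force'])
go([460,-265,235],42)
go([434,-151,170],85,np.array([460,-265,235]),[180,0,42])
E
```

```text
[ 432.63572931 -413.47489469  233.14765353] [-1.79884787e+02  1.05274508e-01  7.03702537e-03] 41.79507535693546 35.901037533039926
[0.0274, -0.1485, -0.0016] [-0.0025, 0.001, -0.6999]
[0.057, -0.1021, 0.065] [0.0, 0.0, -0.7167]
```

Emit:
{"method": "play_rows", "body": {
  "series": [
    [0.003,-0.015,0,0,0,-0.07,-1],
    [0.006,-0.032,0,0,0,-0.16,-1],
    [0.009,-0.05,0,0,0,-0.25,-1],
    [0.013,-0.07,0,0,0,-0.35,-1],
    [0.017,-0.092,0,0,0,-0.45,-1],
    [0.021,-0.114,0,0,0,-0.55,-1],
    [0.025,-0.135,-0.001,0,0,-0.64,-1],
    [0.027,-0.1485,-0.002,0,0,-0.7,-1],
    [0.027,-0.1485,-0.002,0,0,-0.7,-1],
    [0.027,-0.1485,-0.002,0,0,-0.7,-1]
  ]
}}

```text
time_s: 52.7
tcp_pos: [459.6, -265.3, 235.5]
tcp_rot: [-179.9, 0.0, 41.9]
force: [0.4, 0.6, -0.3]
opening: 42.0
gripper_force: 35.9
```

Emit:
{"method": "play_rows", "body": {
  "series": [
    [0.006,-0.01,0,0,0,-0.08,-1],
    [0.013,-0.023,0,0,0,-0.18,-1],
    [0.021,-0.038,0,0,0,-0.28,-1],
    [0.029,-0.053,0.01,0,0,-0.38,-1],
    [0.038,-0.069,0.02,0,0,-0.49,-1],
    [0.047,-0.085,0.03,0,0,-0.6,-1],
    [0.055,-0.099,0.045,0,0,-0.69,-1],
    [0.057,-0.102,0.06,0,0,-0.717,-1],
    [0.057,-0.102,0.065,0,0,-0.717,-1],
    [0.057,-0.102,0.065,0,0,-0.717,-1]
  ]
}}

```text
time_s: 53.7
tcp_pos: [433.5, -151.9, 171.0]
tcp_rot: [-179.9, -0.0, 84.9]
force: [0.2, -0.1, -0.9]
opening: 41.8
gripper_force: 35.9
```

```bash
python3 - <<'E'
from h import *
optics.snapshot('wrist')
s=status.get_state();print(s['tcp_pos'],s['tcp_rot'],s['opening'],s['gripper_force'])
go([434,-151,87],85)
E
```

```text
[ 433.96699325 -152.04487379  171.85004672] [-1.79961525e+02 -4.65535930e-03  8.48945956e+01] 41.82503659766698 35.902177782481886
[0.001, -0.0, 0.0849] [-0.0006, -0.0001, -0.0018]
```

Contact is expected at TCP z≈84.

Emit:
{"method": "play_rows", "body": {
  "series": [
    [0.001,0,0.025,0,0,0,-1],
    [0.001,0,0.05,0,0,0,-1],
    [0.001,0,0.07,0,0,0,-1],
    [0.001,0,0.08,0,0,0,-1],
    [0.001,0,0.083,0,0,0,-1],
    [0.001,0,0.085,0,0,0,-1],
    [0.001,0,0.086,0,0,0,-1],
    [0.001,0,0.087,0,0,0,-1],
    [0.001,0,0.087,0,0,0,-1],
    [0.001,0,0.087,0,0,0,-1]
  ]
}}

```text
time_s: 54.75
tcp_pos: [434.3, -150.4, 85.3]
tcp_rot: [180.0, 0.0, 85.0]
force: [0.0, 1.1, -0.9]
opening: 41.8
gripper_force: 35.9
```

Emit:
{"method": "play_rows", "body": {
  "series": [
    [0,0,0.001,0,0,0,-1],
    [0,0,0.002,0,0,0,-1],
    [0,0,0.002,0,0,0,-1],
    [0,0,0.002,0,0,0,-1],
    [0,0,0.002,0,0,0,-1],
    [0,0,0.002,0,0,0,-1],
    [0,0,0.002,0,0,0,-1],
    [0,0,0.002,0,0,0,-1],
    [0,0,0.002,0,0,0,-1],
    [0,0,0.002,0,0,0,-1]
  ]
}}

```text
time_s: 55.75
tcp_pos: [434.4, -150.4, 84.1]
tcp_rot: [179.9, 0.0, 85.0]
force: [-3.3, 1.2, 5.5]
opening: 41.5
gripper_force: 36.5
```

Emit:
{"method": "play_rows", "body": {
  "series": [
    [0,0,0,0,0,0,1],
    [0,0,0,0,0,0,1],
    [0,0,0,0,0,0,1],
    [0,0,0,0,0,0,1],
    [0,0,0,0,0,0,1],
    [0,0,-0.02,0,0,0,1],
    [0,0,-0.06,0,0,0,1],
    [0,0,-0.1,0,0,0,1],
    [0,0,-0.14,0,0,0,1],
    [0,0,-0.18,0,0,0,1]
  ]
}}

```text
time_s: 56.75
tcp_pos: [433.9, -150.2, 264.7]
tcp_rot: [180.0, 0.0, 85.0]
force: [-0.0, 0.2, -0.5]
opening: 84.9
gripper_force: 0.0
```

Emit:
{"method": "play_rows", "body": {
  "series": [
    [0,0,-0.05,0,0,0,1],
    [0,0,-0.1,0,0,0,1],
    [0,0,-0.12,0,0,0,1],
    [0,0,-0.12,0,0,0,1],
    [0,0,-0.12,0,0,0,1],
    [0,0,-0.12,0,0,0,1],
    [0,0,-0.12,0,0,0,1],
    [0,0,-0.12,0,0,0,1],
    [0,0,-0.12,0,0,0,1],
    [0,0,-0.12,0,0,0,1]
  ]
}}

```text
time_s: 57.75
tcp_pos: [434.1, -150.3, 382.8]
tcp_rot: [-180.0, -0.0, 85.0]
force: [0.6, -1.0, 0.4]
opening: 85.3
gripper_force: 0.0
```

```bash
python3 - <<'E'
from h import *
s=status.get_state();print(s['tcp_pos'],s['force'])
M={n:optics.camera_model(n) for n in('wrist','scene')}
for n in M:
    optics.snapshot(n)
    for t,z in(('bottle',56),('scoop',56),('pot',28)):
        print(n,t,[(round(x['confidence'],2),np.round(atz(M[n],x['point'],z),1)) for x in models.place_of(n,t)[:2]])
        for x in models.cut_out(n,t)[:2]:
            ys,xs=np.nonzero(x['pixels']); print('   mask',xs.min(),xs.max(),ys.min(),ys.max())
    for nm,c,rad,h in(('bottle',(442,-61),31.5,78),('scoop',(434,-151),22,56)):
        P=np.array([proj(M[n],[c[0]+rad*np.cos(t),c[1]+rad*np.sin(t),z]) for z in(56,56+h) for t in np.linspace(0,6.28,40)]); print('  pred',nm,P.min(0).round(),P.max(0).round())
E
```

```text
[ 434.10673848 -150.33106153  382.76875662] [ 0.55786143 -1.0293948   0.40013813]
wrist bottle [(0.89, array([445.5, -61.2,  56. ])), (0.57, array([ 638.9, -352.4,   56. ]))]
   mask 259 302 77 122
   mask 384 431 243 291
wrist scoop [(0.9, array([ 435.5, -147.8,   56. ])), (0.43, array([ 339. , -386.7,   56. ]))]
   mask 265 293 143 185
wrist pot [(0.64, array([441. , -59.7,  28. ]))]
  pred bottle [256.  75.] [304. 126.]
  pred scoop [265. 147.] [294. 181.]
scene bottle [(0.97, array([ 599.7, -391.2,   56. ])), (0.68, array([444.7, -51.1,  56. ]))]
   mask 264 286 198 235
   mask 397 419 204 239
scene scoop [(0.73, array([ 422.4, -152.8,   56. ]))]
   mask 293 313 222 246
scene pot [(0.57, array([490.5, 151.9,  28. ])), (0.22, array([ 286.7, -246.4,   28. ]))]
   mask 220 228 196 207
  pred bottle [264. 200.] [288. 237.]
  pred scoop [296. 220.] [312. 247.]
```

All three match their places, upright and at rest, and the arm is clear. Handing in.

```bash
python3 -c "
from plant import r
print(r.hand_in())"
```

```text
the job is handed in; nothing more can be done
None
```

I handed the job in after about 58 s: my last camera check had the pot seated in its 43 mm cutout and the bottle and scoop upright, each within a few mm of where it started. The hand-in gave no verdict, I never re-measured the dish or hammer (the arm was never brought near them), and I viewed 15 pictures against the limit of 14.

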